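# Compare the couplings in two closed cases and set out the longer

### The arm

A 6-joint arm with a two-finger parallel gripper is mounted at the origin on the work surface. World frame = base frame: x ahead of the robot, y to its left, z up, the work surface at z = 0. Lengths are in mm, angles in rad, forces in N, time in s.
With the tool pointing down it reaches from about 350 to 800 mm from the base axis. Payload 7.3 kg.
Tool frame: the origin (TCP) lies midway between the tips of the shut fingers; the grasp point (between the pads) lies 19 mm behind it; z points along the fingers, y is the direction in which the jaws open and shut (so a half turn about z gives the same grasp; the last joint's range is limited). The gripper opens to 85 mm and grips with 20 to 120 N. Pads are 22 mm wide; open, the fingers measure 114 mm over their backs; the gripper's body (76 mm by 85 mm) begins 54 mm behind the grasp point. The pads swing forward as they close: fully open they stand 13 mm farther back than shut.
Start: joints at [1.009, 0.342, 1.524, -0, 1.275, -0.146], TCP at [212.047, 480.292, 231.322] pointing down, gripper open.
Joint ranges: [-2.53, 2.53], [-0.77, 2.02], [0.04, 2.7], [-1, 4.14], [0.28, 2.66], [-3.11, 3.11]. Speed limits (rad/s): [2.57, 2.57, 3.14, 3.14, 3.14, 3.14].

### API

Orientations are given as [roll, pitch, yaw] about the fixed x, y, z axes, in that order (R = Rz(yaw) Ry(pitch) Rx(roll)).
In Python, from rig import env gives the robot as it stands.
- The arm moves only by the tool apply_moves, never from a script. Its argument "increments" is a list of rows, each an object of numbers: "rx", "ry", "rz": the turn, a rotation vector about the tool's x, y, z in units of 8 degrees (1.0 is 8 degrees); "tx", "ty", "tz": the shift along the tool's x, y, z in m; "claw": the opening, from -1 (shut) to 1 (fully open), so that 0 is half open. A call has 1 to 12 rows; each row shifts and turns the pose as measured when the row begins, along the tool's axes as they then stand; what a row does not reach is not made up. A row lasts 1/8 s, in which the tool goes at most 62.5 mm and 10.7 degrees, less where a joint would pass 70% of its speed; a pose out of reach is approached as far as the arm can. A call is refused whole if a number of a shift passes 0.0625 or a number of a turn 1, either way. A call with a gripper value outside its range is refused whole. The fingers move at their own pace and stop on an object; "grip_force" is the grip in N (left out, the last holds). Time passes only in rows, so rows that do not move let the fingers close. It gives the time, the measured TCP pose, the force and the opening at its end, in the units of the state.
- env.get_obs(): the state, without advancing time (a new reading comes with each control period).
- env.grab_frame(name): name is "scene" or "top"; returns the picture (420x560x3 uint8, red, green, blue); there is no depth.
- env.camera_info(name): a dict with "K" (3x3 intrinsics, pixels), "extrinsics" (4x4, takes a point from camera to world coordinates). Camera axes: x right, y up, looking along -z (the intrinsics and any distortion apply to the point x, -y, -z); pixel columns grow to the right and rows downward; lengths in mm; the calibration is good to about 2 mm. A picture is of the moment at which its call begins. camera_info takes no time and is no camera call.
- env.close_job(): hands the job in, once; it reports no verdict.
The state is a dict: "clock": time; "joint_pos": joint angles; "qd": joint speeds; "joint_torque": joint torques, N m; "eef_pos": TCP position; "eef_rot": TCP orientation; "contact_force": force on the tool from outside, world axes, zero at the start; "moment": the same for the moment, N m; "finger_gap": finger opening in mm.
Only numpy, scipy, OpenCV 4.12 (cv2) and the standard library are available. Lean on these libraries where they do the work, as an engineer would, in place of code of your own. Each camera call takes 0.05 s, during which the arm holds its last target.

### The job

Lift the lids of both steel part cases and leave both up together while you compare the couplings inside. Take out the longer one and lay it level in the holding stand with one nut in each notch, leaving the shorter one in its case. Leave both lids standing open for the stock count, and do not disturb the other things on the bench.

Things in the scene. Friction and masses are not known exactly. Their poses are not given: they have to be found in the camera images.
- case_1: One of two identical closed dark-steel part cases fixed to the bench, 130 (x) x 110 (y) x 53 mm high, walls and floor 4 mm, one coupling inside. Origin: centre of the underside, z up; the front with the grip tab faces -x, the hinge is at +x. Its flat steel lid is 134 x 114 x 4 mm.
- lid_1 (a joint): Lid angle of case_1, rad: 0 closed, positive opening upward about the hinge along the case's far (+x) top edge, stop at 1.85. The hinge is stiff: the lid stays at whatever angle it is left and takes about 1 to 2 N at the tab to move.
- lid_1_tab (a point): Centre of the steel grip tab of case_1's lid; moves with the lid. The tab sticks out from the lid's front edge in the lid's plane: 42 mm long, 16 wide (case y), 6 thick. 155 mm from the hinge line; when shut, 56 mm above the bench with empty space below. z axis: lid's outward normal; x axis: from tab to hinge. Pinch it across its width: the lid then turns between the fingers.
- lid_1_hinge (a point): Point on the hinge line of case_1's lid, mid-width: 65 mm towards +x of the case's centre and 53 mm above the bench. Its y axis is the hinge axis; fixed.
- case_2: One of two identical closed dark-steel part cases fixed to the bench, 130 (x) x 110 (y) x 53 mm high, walls and floor 4 mm, one coupling inside. Origin: centre of the underside, z up; the front with the grip tab faces -x, the hinge is at +x. Its flat steel lid is 134 x 114 x 4 mm.
- lid_2 (a joint): Lid angle of case_2, rad: 0 closed, positive opening upward about the hinge along the case's far (+x) top edge, stop at 1.85. The hinge is stiff: the lid stays at whatever angle it is left and takes about 1 to 2 N at the tab to move.
- lid_2_tab (a point): Centre of the steel grip tab of case_2's lid; moves with the lid. The tab sticks out from the lid's front edge in the lid's plane: 42 mm long, 16 wide (case y), 6 thick. 155 mm from the hinge line; when shut, 56 mm above the bench with empty space below. z axis: lid's outward normal; x axis: from tab to hinge. Pinch it across its width: the lid then turns between the fingers.
- lid_2_hinge (a point): Point on the hinge line of case_2's lid, mid-width: 65 mm towards +x of the case's centre and 53 mm above the bench. Its y axis is the hinge axis; fixed.
- long_coupling: The longer steel conduit coupling, 80 mm long, lying on flats on the floor of a case, unseen until its lid is up. Round barrel 24 mm in diameter, 44 mm long, between two hexagonal nuts 18 mm long, 30 mm across flats (35 across corners). x axis along its length (roughly the case's x); 150 to 310 g. Origin: middle of its length on its underside, 15 mm below its centre line.
- long_coupling_center (a point): Centre of the longer coupling, on its centre line; axes as the body's.
- short_coupling_center (a point): The shorter steel conduit coupling, 44 mm long, lying on flats on the floor of a case, unseen until its lid is up. Round barrel 24 mm in diameter, 16 mm long, between two hexagonal nuts 14 mm long, 30 mm across flats (35 across corners). x axis along its length (roughly the case's x); 130 g. Origin: this point is its centre, on its centre line.
- stand: Grey stand fixed to the bench: foot plate 100 (x) x 90 x 8 mm, two upright plates 8 mm thick, 29 mm either side of centre along x (50 mm free between). Each has an open-top notch: flat floor 45 mm above the bench, 39 mm wide, flaring to 58 mm at the top (72 mm up). The coupling lies along x, a nut in each notch; only the longer spans both. Origin: centre of underside.
- stand_seat (a point): Where the coupling's centre belongs: midway between the notches, 60 mm above the bench (15 mm above the notch floors). Axes as the stand's.
- locknut: Loose flat steel ring, 48 mm across, 8 mm thick; origin under its centre.
- cover_plate: Loose flat steel plate, 70 x 45 x 6 mm; origin under its centre.
- tape_measure: Loose yellow tape measure, 70 x 40 x 34 mm; origin under its centre.
- spray_can: Loose upright can, 60 mm across, 150 mm high, towards the back; origin under its centre.
- carton: Loose cardboard carton, 90 x 120 x 70 mm high, towards the back; origin under its centre.
- screwdriver: Loose red-handled screwdriver, about 200 mm long, lying towards the back; origin under its middle.
- wrench: Loose steel wrench, about 180 mm long, lying towards the back; origin under its middle.
Mind the look-alikes: they are no part of the job. What is shaped like the case_1 but green is not meant.

How it is judged:
By the outcome, as a careful person would: the job done as asked, in the order asked, and still so for the second after the job is handed in, with the robot touching nothing.
It also fails if it takes over 70 s, if anything falls off the work surface, if the arm or the gripper's body presses on something with over 40 N, if the wrist force passes 120 N, or if a joint passes its speed limit or range.

## Working session

There is one attempt and no reset: what is moved stays moved. The work goes in short steps, Python scripts to look and compute and a tool call to move; the robot and the scene stay as the last step left them, time stands still between calls to the robot, and variables do not carry over. Pictures are saved under pics/ and viewed, and the job is handed in when it is done.

Besides the shell and the picture viewer there is one more tool, called after "Emit:" by a JSON object that holds its "api" and its "payload", one argument or row to a line. apply_moves: Moves the arm, as the interface text tells. Its arguments: {"type":"object","properties":{"increments":{"type":"array","items":{"type":"object","properties":{"rx":{"type":"number"},"ry":{"type":"number"},"rz":{"type":"number"},"tx":{"type":"number"},"ty":{"type":"number"},"tz":{"type":"number"},"claw":{"type":"number"}}}},"grip_force":{"type":"number"}},"required":["increments"]}

```bash
ls; mkdir -p pics
python3 - <<'E'
from rig import env
import cv2
for n in("scene","top"):
    cv2.imwrite(f"pics/{n}0.png",env.grab_frame(n)[:,:,::-1]); c=env.camera_info(n); print(n,c)
print(env.get_obs())
E
```

```text
pics
scene {'K': array([[386.42969957,   0.        , 281.30343717],
       [  0.        , 386.42969957, 207.64235393],
       [  0.        ,   0.        ,   1.        ]]), 'extrinsics': array([[-3.85492693e-01, -7.31190366e-01,  5.62810832e-01,
         9.80173396e+02],
       [ 9.22709648e-01, -3.06478605e-01,  2.33832784e-01,
         1.78215733e+02],
       [ 1.51319962e-03,  6.09451814e-01,  7.92821668e-01,
         7.08247572e+02],
       [ 0.00000000e+00,  0.00000000e+00,  0.00000000e+00,
         1.00000000e+00]])}
top {'K': array([[508.68433827,   0.        , 276.0976941 ],
       [  0.        , 508.68433827, 208.67502394],
       [  0.        ,   0.        ,   1.        ]]), 'extrinsics': array([[-2.52876226e-02,  9.95577478e-01, -9.04766388e-02,
         4.34049853e+02],
       [-9.99580529e-01, -2.39032136e-02,  1.63524436e-02,
         1.17613985e+01],
       [ 1.41174421e-02,  9.08522009e-02,  9.95764317e-01,
         1.19027308e+03],
       [ 0.00000000e+00,  0.00000000e+00,  0.00000000e+00,
         1.00000000e+00]])}
{'clock': 0.1, 'joint_pos': array([ 1.00897413e+00,  3.42657842e-01,  1.52492870e+00,  5.45413554e-06,
        1.27540290e+00, -1.45993269e-01]), 'qd': array([ 4.99113305e-05, -6.81089567e-04, -1.31856084e-03, -4.63487755e-04,
       -3.89633584e-04, -1.16544939e-03]), 'joint_torque': array([ 2.30698897e-03, -4.34444225e+01, -2.46491379e+01, -5.28359487e-05,
        4.56744528e-03,  1.93062129e-05]), 'eef_pos': array([211.85331056, 479.96259737, 230.69045469]), 'eef_rot': array([-3.14021148e+00, -2.08358399e-04,  2.72576199e+00]), 'contact_force': array([-0.63629105, -0.09758972,  0.83693744]), 'moment': array([0.04936862, 0.02422956, 0.00798845]), 'finger_gap': 85.49419630031025}
```

View pics/scene0.png

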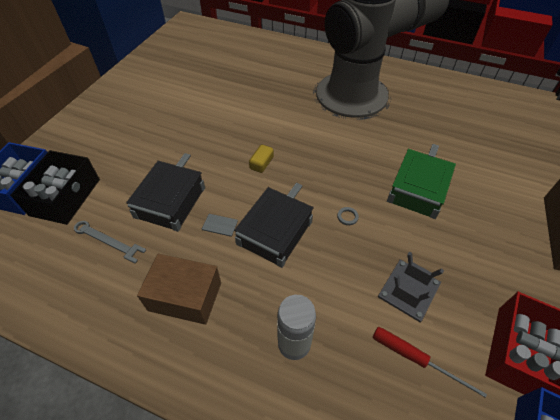

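View pics/top0.png

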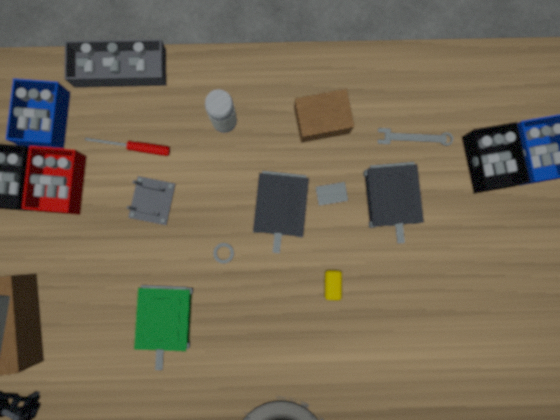

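Top view: the dark cases are at about (281,205) and (394,195), with tabs at (278,243) and (400,233). The stand is at (152,200) and the green decoy at (163,320). Next I measure them.

```bash
cat > h.py <<'E'
import numpy as np, cv2
from rig import env
def cam(n):
    c=env.camera_info(n); return np.array(c['K']),np.array(c['extrinsics'])
C={n:cam(n) for n in('scene','top')}
def ray(n,u,v):
    K,T=C[n]; d=np.linalg.inv(K)@[u,v,1]; d=T[:3,:3]@[d[0],-d[1],-d[2]]; return T[:3,3],d/np.linalg.norm(d)
def onz(n,u,v,z):
    o,d=ray(n,u,v); return o+d*(z-o[2])/d[2]
def proj(n,P):
    K,T=C[n]; p=T[:3,:3].T@(np.asarray(P,float)-T[:3,3]); p=K@[p[0],-p[1],-p[2]]; return p[:2]/p[2]
def two(a,b):
    (o1,d1),(o2,d2)=ray('scene',*a),ray('top',*b)
    A=np.stack([d1,-d2],1); t=np.linalg.lstsq(A,o2-o1,rcond=None)[0]
    p,q=o1+d1*t[0],o2+d2*t[1]; return (p+q)/2,np.linalg.norm(p-q)
def crop(im,x,y,w,h,s,name):
    cv2.imwrite(name,cv2.resize(im[y:y+h,x:x+w],None,fx=s,fy=s,interpolation=cv2.INTER_CUBIC))
E
python3 - <<'E'
from h import *
t=cv2.imread('pics/top0.png'); s=cv2.imread('pics/scene0.png')
crop(t,240,150,200,110,4,'pics/t_cases.png')
crop(t,115,165,75,70,8,'pics/t_stand.png')
crop(s,365,240,90,85,7,'pics/s_stand.png')
hsv=cv2.cvtColor(t,cv2.COLOR_BGR2HSV)
m=((hsv[:,:,2]<75)&(hsv[:,:,1]<90)).astype('u1' if 0 else np.uint8)*255
cs,_=cv2.findContours(m,0,2)
for c in cs:
    if cv2.contourArea(c)>800:
        r=cv2.minAreaRect(c); print(r); 
        b=cv2.boxPoints(r)
        print([onz('top',u,v,57).round(1)[:2] for u,v in b])
        print(onz('top',*r[0],57).round(1))
E
```

```text
((280.53466796875, 204.65345764160156), (48.55781555175781, 57.712158203125), 5.710593223571777)
[array([488.4,  44.7]), array([617.3,  29.1]), array([603.8, -79.4]), array([475. , -62.6])]
[545.8 -17.   57. ]
((393.130126953125, 195.4862823486328), (57.73365783691406, 52.70878982543945), 83.9909896850586)
[array([ 621. , -207.4]), array([ 630.9, -326.9]), array([ 500.4, -333.9]), array([ 491. , -215.6])]
[ 560.5 -270.9   57. ]
((494.78851318359375, 157.44229125976562), (63.541622161865234, 57.069786071777344), 78.69007110595703)
[array([ 702.7, -431.9]), array([ 726. , -562.2]), array([ 581.6, -580.7]), array([ 559.1, -451.8])]
[ 641.9 -506.6   57. ]
((115.5, 64.0), (44.0, 99.0), 90.0)
[array([932.1, 465. ]), array([927.8, 238.8]), array([823.9, 239.4]), array([828.5, 463.7])]
[877.9 351.9  57. ]
```

View pics/t_cases.png

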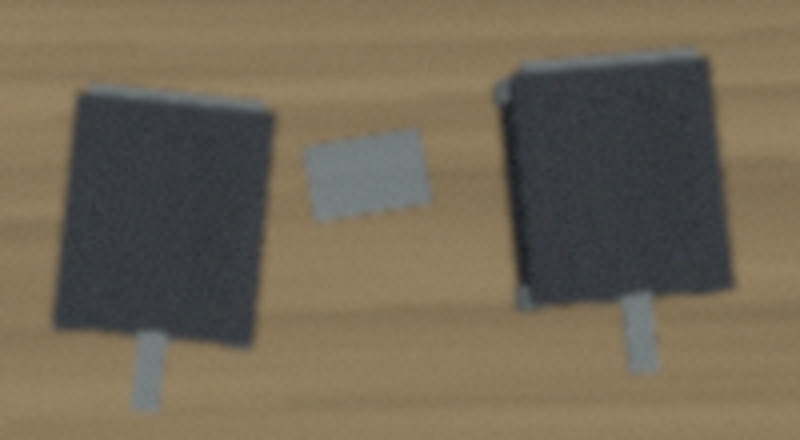

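View pics/t_stand.png

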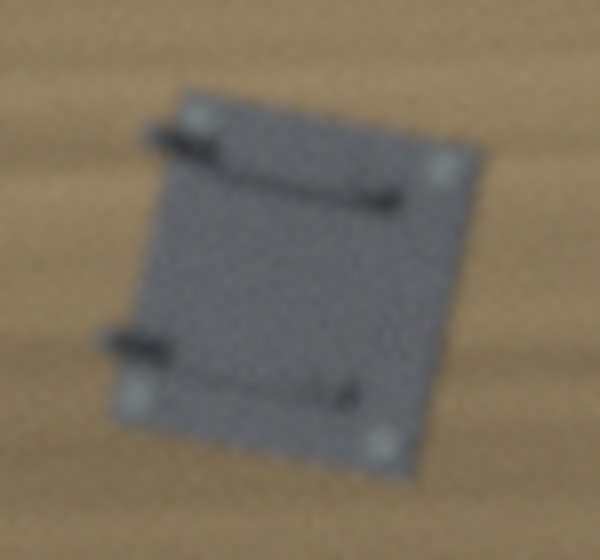

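View pics/s_stand.png

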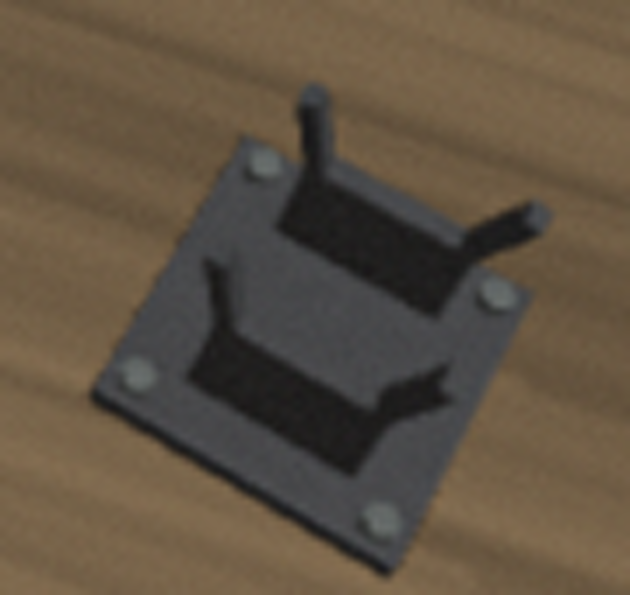

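Run:
```python
from h import *
def q(pts,s,ox,oy,z):
    P=[onz('top',u/s+ox,v/s+oy,z)[:2] for u,v in pts]; return np.array(P)
for nm,c,tb in (('A',[(80,92),(274,108),(253,347),(55,327)],[(151,333),(146,410)]),('B',[(515,72),(708,57),(733,288),(530,305)],[(637,293),(645,372)])):
    P=q(c,4,240,150,57); t=q(tb,4,240,150,59)
    # corners: far-left, far-right, near-right, near-left ; axes
    ax=(P[0]+P[1]-P[2]-P[3]); ay=(P[0]+P[3]-P[1]-P[2])
    print(nm,P.mean(0).round(1),'L',np.linalg.norm(ax)/2,'W',np.linalg.norm(ay)/2,'yaw',np.arctan2(ax[1],ax[0]),np.arctan2(-ay[0],ay[1]),'tab',t.round(1),'mid',t.mean(0), 'yawtab',np.arctan2(*(P.mean(0)-t.mean(0))[::-1]),np.linalg.norm(P.mean(0)-t.mean(0)))
P=q([(185,92),(482,148),(412,478),(112,418)],8,115,165,8)
B=q([(200,120),(443,168),(383,443),(135,398)],8,115,165,10)
for P in(P,B):
    ax=(P[0]+P[1]-P[2]-P[3]); ay=(P[0]+P[3]-P[1]-P[2])
    print('stand',P.mean(0),np.linalg.norm(ax)/2,np.linalg.norm(ay)/2,np.arctan2(ax[1],ax[0]),np.arctan2(-ay[0],ay[1]))
# scene check: foot corners in s_stand crop
S=np.array([(245,138),(530,295),(390,573),(95,397)])/7+[365,240]
print(np.array([onz('scene',u,v,8)[:2] for u,v in S]).round(1), np.mean([onz('scene',u,v,8)[:2] for u,v in S],0))
```

```text
A [546.2 -19. ] L 133.98063550665017 W 110.19129926106439 yaw -0.12254463656192259 -0.11581334551914563 tab [[481.9  -9.1]
 [439.3  -5.2]] mid [460.61220968  -7.17177649] yawtab -0.13680767759079188 86.39316494788157
B [ 561.5 -276. ] L 131.64006898241468 W 112.3354698412861 yaw 0.03923035866221092 0.057060709443644046 tab [[ 497.5 -281.2]
 [ 453.4 -283.6]] mid [ 475.46286379 -282.39979043] yawtab 0.07392104317315036 86.30150803884287
stand [567.69873623 280.34230404] 97.86404039803001 88.61698518839555 -0.2168648675257511 -0.2165753374806978
stand [567.98322872 282.06677091] 82.48607345802097 72.68652722595819 -0.22432929972726 -0.2119419369453482
[[513.6 251. ]
 [533.  336.7]
 [630.4 314.8]
 [611.4 230.1]] [572.09683795 283.1319884 ]
```

Run:
```python
from h import *
s=cv2.imread('pics/scene0.png')
crop(s,120,145,200,125,4,'pics/s_cases.png')
for p in [(460.6,-7.2,59),(475.5,-282.4,59)]: print((proj('scene',p)-[120,145])*4)
```

```text
[696.50855234 175.96932736]
[250.54961128  55.33212821]
```

View pics/s_cases.png

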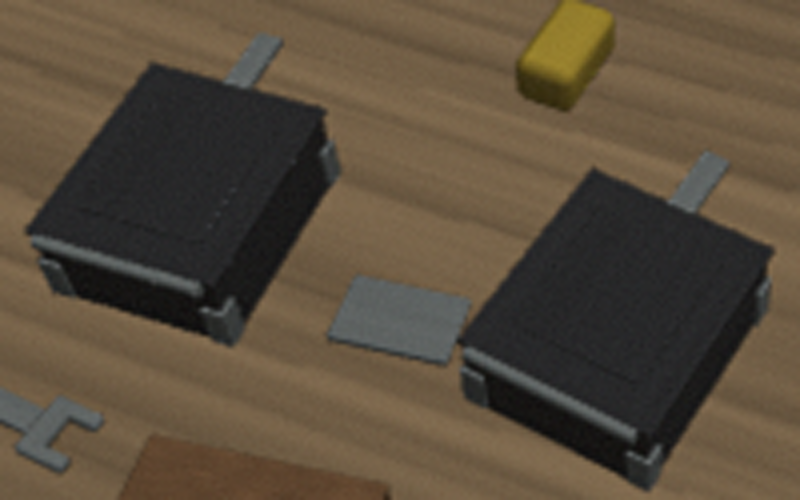

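Scene view: the tabs are at about (254,61) and (698,182) in the crop. That differs from the top view by about 4 mm in x, so I'll take the mean: A tab (462.5,-6.5), yaw -0.125, and B tab (477.5,-281.5), yaw 0.055.

```bash
cat >> h.py <<'E'
from scipy.spatial.transform import Rotation as R
def plan(pos,yaw,n=None):
    o=env.get_obs(); Rm=R.from_euler('xyz',o['eef_rot']); G=R.from_euler('xyz',[np.pi,0,yaw])
    d=(Rm.inv()*G).as_rotvec()/np.deg2rad(8)
    print('rot units',d.round(2)); 
    w=np.asarray(pos)-o['eef_pos']
    print('shift in cur tool',Rm.inv().apply(w).round(1),'in target tool',G.inv().apply(w).round(1),'clock',round(o['clock'],2))
E
python3 - <<'E'
from h import *
plan([457.5,-5.9,130],3.017)
E
```

```text
rot units [-0.01 -0.   -2.09]
shift in cur tool [-421.  -345.1  101.1] in target tool [-304.1 -451.6  100.7] clock 0.1
```

Emit:
{"api": "apply_moves", "payload": {
  "increments": [
    {"rz":-0.7,"claw":0},
    {"rz":-0.7},
    {"rz":-0.7},
    {"tx":-0.03,"ty":-0.045},
    {"tx":-0.03,"ty":-0.045},
    {"tx":-0.03,"ty":-0.045},
    {"tx":-0.03,"ty":-0.045},
    {"tx":-0.03,"ty":-0.045},
    {"tx":-0.03,"ty":-0.045},
    {"tx":-0.03,"ty":-0.045},
    {"tx":-0.03,"ty":-0.045},
    {"tx":-0.03,"ty":-0.045}
  ],
  "grip_force": 40
}}

```text
schema error: expected keys rx, ry, rz, tx, ty, tz, claw
```

Run:
```python
from h import *
plan([457.5,-5.9,130],3.017)
```

```text
rot units [-0.01 -0.   -2.09]
shift in cur tool [-421.  -345.1  101.1] in target tool [-304.1 -451.6  100.7] clock 0.1
```

Emit:
{"api": "apply_moves", "payload": {
  "increments": [
    {"rx":0,"ry":0,"rz":-0.7,"tx":0,"ty":0,"tz":0,"claw":0},
    {"rx":0,"ry":0,"rz":-0.7,"tx":0,"ty":0,"tz":0,"claw":0},
    {"rx":0,"ry":0,"rz":-0.7,"tx":0,"ty":0,"tz":0,"claw":0},
    {"rx":0,"ry":0,"rz":0,"tx":-0.03,"ty":-0.045,"tz":0,"claw":0},
    {"rx":0,"ry":0,"rz":0,"tx":-0.03,"ty":-0.045,"tz":0,"claw":0},
    {"rx":0,"ry":0,"rz":0,"tx":-0.03,"ty":-0.045,"tz":0,"claw":0},
    {"rx":0,"ry":0,"rz":0,"tx":-0.03,"ty":-0.045,"tz":0,"claw":0},
    {"rx":0,"ry":0,"rz":0,"tx":-0.03,"ty":-0.045,"tz":0,"claw":0},
    {"rx":0,"ry":0,"rz":0,"tx":-0.03,"ty":-0.045,"tz":0,"claw":0},
    {"rx":0,"ry":0,"rz":0,"tx":-0.03,"ty":-0.045,"tz":0,"claw":0},
    {"rx":0,"ry":0,"rz":0,"tx":-0.03,"ty":-0.045,"tz":0,"claw":0},
    {"rx":0,"ry":0,"rz":0,"tx":-0.03,"ty":-0.045,"tz":0,"claw":0}
  ],
  "grip_force": 40
}}

```text
clock: 1.6
eef_pos: [438.8, 36.2, 228.3]
eef_rot: [-3.136, -0.004, 3.037]
contact_force: [-0.5, 0.4, -1.1]
finger_gap: 42.7
```

Run:
```python
from h import *
plan([457.5,-5.9,130],3.017)
```

```text
rot units [-0.04 -0.03  0.14]
shift in cur tool [-23.3 -39.4  98.4] in target tool [-23.7 -39.4  98.3] clock 1.6
```

Emit:
{"api": "apply_moves", "payload": {
  "increments": [
    {"rx":0,"ry":0,"rz":0.1,"tx":-0.012,"ty":-0.02,"tz":0.04,"claw":0},
    {"rx":0,"ry":0,"rz":0,"tx":-0.012,"ty":-0.02,"tz":0.04,"claw":0},
    {"rx":0,"ry":0,"rz":0,"tx":0,"ty":0,"tz":0.02,"claw":0},
    {"rx":0,"ry":0,"rz":0,"tx":0,"ty":0,"tz":0,"claw":0}
  ]
}}

```text
clock: 2.1
eef_pos: [459.8, -12.4, 125.2]
eef_rot: [-3.136, -0.003, 3.015]
contact_force: [-0.1, 0.5, 0.5]
finger_gap: 42.5
```

Run:
```python
from h import *
plan([457.5,-5.9,44],3.017)
s=env.grab_frame('scene')[:,:,::-1];t=env.grab_frame('top')[:,:,::-1]
crop(s,230,120,120,120,5,'pics/s1.png')
crop(t,220,160,120,110,5,'pics/t1.png')
```

```text
rot units [-0.04 -0.02 -0.01]
shift in cur tool [ 2.8  6.6 81.2] in target tool [ 3.1  6.2 81.2] clock 2.1
```

View pics/s1.png

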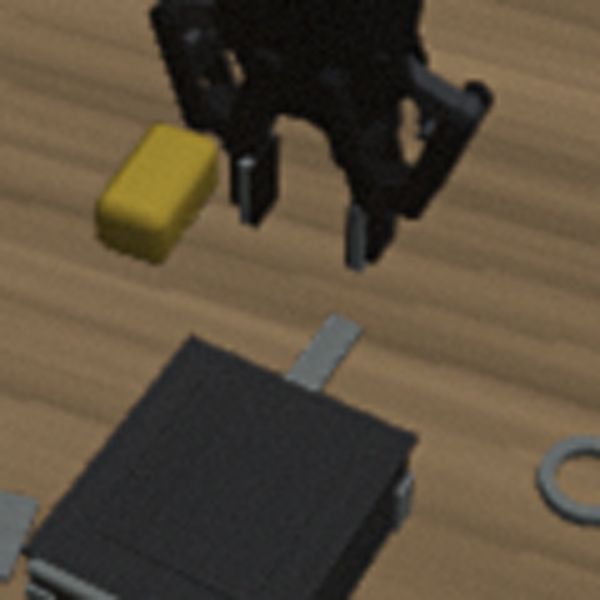

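View pics/t1.png

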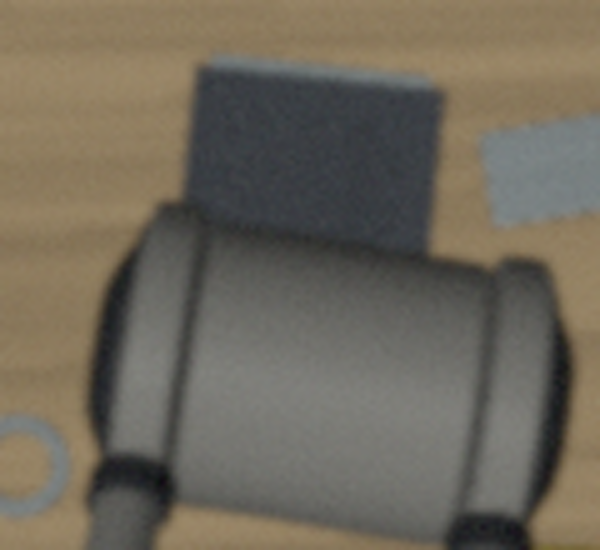

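Run:
```python
from h import *
for z in (125,131): print((proj('scene',[459.8,-12.4,z])-[230,120])*5)
a=np.array([466,-17,131])
print((proj('scene',[459.8+11,-12.4,128])-[230,120])*5,(proj('scene',[459.8-11,-12.4,128])-[230,120])*5)
```

```text
[314.09257352 236.62718201]
[314.4590998  226.53505696]
[304.37299756 249.61912562] [324.02502131 213.8508866 ]
```

Emit:
{"api": "apply_moves", "payload": {
  "increments": [
    {"rx":0,"ry":0,"rz":0,"tx":0.003,"ty":0.006,"tz":0,"claw":0},
    {"rx":0,"ry":0,"rz":0,"tx":0,"ty":0,"tz":0.025,"claw":0},
    {"rx":0,"ry":0,"rz":0,"tx":0,"ty":0,"tz":0.025,"claw":0},
    {"rx":0,"ry":0,"rz":0,"tx":0,"ty":0,"tz":0.02,"claw":0},
    {"rx":0,"ry":0,"rz":0,"tx":0,"ty":0,"tz":0,"claw":0}
  ]
}}

```text
clock: 2.82
eef_pos: [462.1, -3.6, 60.9]
eef_rot: [-3.136, 0.013, 3.02]
contact_force: [0.7, 0.5, 0.6]
finger_gap: 42.8
```

Run:
```python
from h import *
plan([457.5,-5.9,44],3.017)
s=env.grab_frame('scene')[:,:,::-1]
crop(s,230,120,120,120,5,'pics/s2.png')
```

```text
rot units [-0.04  0.09  0.02]
shift in cur tool [ 4.5 -2.8 16.9] in target tool [ 4.3 -2.9 16.9] clock 2.83
```

View pics/s2.png

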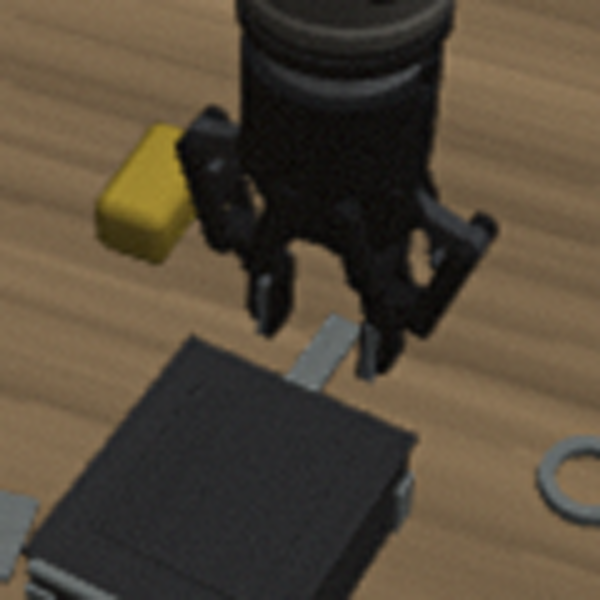

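The tab (330,350) lies between the fingertips. I'll descend and close.

Emit:
{"api": "apply_moves", "payload": {
  "increments": [
    {"rx":0,"ry":0.09,"rz":0,"tx":0.003,"ty":-0.002,"tz":0.017,"claw":0},
    {"rx":0,"ry":0,"rz":0,"tx":0,"ty":0,"tz":0,"claw":0},
    {"rx":0,"ry":0,"rz":0,"tx":0,"ty":0,"tz":0,"claw":-1},
    {"rx":0,"ry":0,"rz":0,"tx":0,"ty":0,"tz":0,"claw":-1},
    {"rx":0,"ry":0,"rz":0,"tx":0,"ty":0,"tz":0,"claw":-1},
    {"rx":0,"ry":0,"rz":0,"tx":0,"ty":0,"tz":0,"claw":-1}
  ],
  "grip_force": 30
}}

```text
clock: 3.62
eef_pos: [461.1, -3.7, 46.2]
eef_rot: [-3.138, 0.005, 3.019]
contact_force: [-0.5, -0.7, -0.6]
finger_gap: 14.6
```

Run:
```python
from h import *
o=env.get_obs(); print(o['eef_pos'],o['contact_force'],o['finger_gap'])
P=o['eef_pos']; r=155+5
# grasp at angle: hinge frame
for k in range(0,27,2):
    th=0.07*k; print(k,th,round(r*(1-np.cos(th)),1),round(r*np.sin(th),1))
```

```text
[461.11568257  -3.68168814  46.19542245] [-0.50826759 -0.6550062  -0.56524875] 14.622705418513847
0 0.0 0.0 0.0
2 0.14 1.6 22.3
4 0.28 6.2 44.2
6 0.42000000000000004 13.9 65.2
8 0.56 24.4 85.0
10 0.7000000000000001 37.6 103.1
12 0.8400000000000001 53.2 119.1
14 0.9800000000000001 70.9 132.9
16 1.12 90.3 144.0
18 1.2600000000000002 111.1 152.3
20 1.4000000000000001 132.8 157.7
22 1.54 155.1 159.9
24 1.6800000000000002 177.4 159.0
26 1.8200000000000003 199.5 155.1
```

Emit:
{"api": "apply_moves", "payload": {
  "increments": [
    {"rx":0,"ry":0,"rz":0,"tx":-0.0005,"ty":0,"tz":-0.012,"claw":-1},
    {"rx":0,"ry":0,"rz":0,"tx":-0.002,"ty":0,"tz":-0.015,"claw":-1},
    {"rx":0,"ry":0,"rz":0,"tx":-0.0035,"ty":0,"tz":-0.015,"claw":-1},
    {"rx":0,"ry":0,"rz":0,"tx":-0.005,"ty":0,"tz":-0.014,"claw":-1},
    {"rx":0,"ry":0,"rz":0,"tx":-0.006,"ty":0,"tz":-0.0135,"claw":-1}
  ],
  "grip_force": 30
}}

```text
clock: 4.25
eef_pos: [481.7, -6.4, 120.6]
eef_rot: [-3.139, 0.014, 3.017]
contact_force: [7.9, -0.2, -8.7]
finger_gap: 15.0
```

```bash
cat >> h.py <<'E'
def arc(H,yaw,r):
    o=env.get_obs(); d=o['eef_pos']+[0,0,12]-np.array([H[0],H[1],H[2]]); c,s=np.cos(yaw),np.sin(yaw)
    x=d[0]*c+d[1]*s; y=-d[0]*s+d[1]*c
    print('case x',round(x,1),'y',round(y,1),'z',round(d[2],1),'th',round(np.arctan2(d[2],-x),3),'r',round(np.hypot(x,d[2]),1),'F',o['contact_force'].round(1),'rot',o['eef_rot'].round(3),'gap',round(o['finger_gap'],1),'t',round(o['clock'],2))
E
python3 - <<'E'
from h import *
# hinge A: start pose (461.1,-3.7)+157.. along case x
arc([461.1+157*np.cos(.125),-3.7-157*np.sin(.125),58.2],-.125,157)
s=env.grab_frame('scene')[:,:,::-1]
crop(s,200,80,160,150,4,'pics/s3.png')
E
```

```text
case x -136.2 y -0.1 z 74.4 th 0.5 r 155.2 F [ 7.9 -0.2 -8.7] rot [-3.139  0.014  3.017] gap 15.0 t 4.25
```

View pics/s3.png

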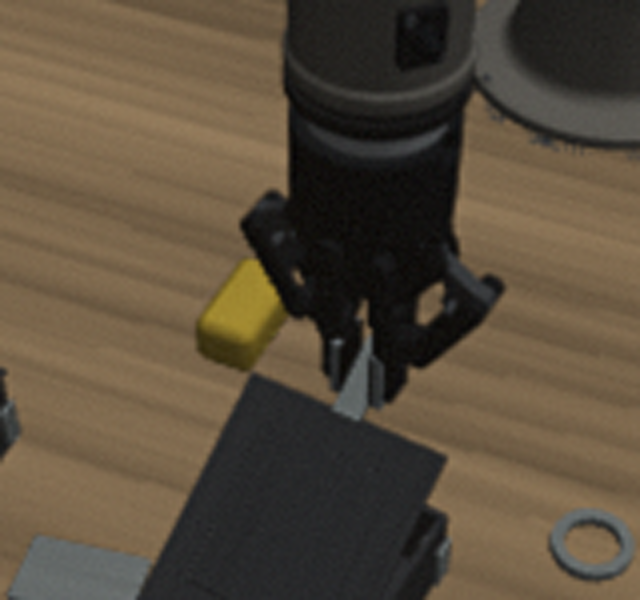

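Emit:
{"api": "apply_moves", "payload": {
  "increments": [
    {"rx":0,"ry":0,"rz":0,"tx":-0.009,"ty":0,"tz":-0.012,"claw":-1},
    {"rx":0,"ry":0,"rz":0,"tx":-0.0095,"ty":0,"tz":-0.012,"claw":-1},
    {"rx":0,"ry":0,"rz":0,"tx":-0.0105,"ty":0,"tz":-0.011,"claw":-1},
    {"rx":0,"ry":0,"rz":0,"tx":-0.0115,"ty":0,"tz":-0.01,"claw":-1},
    {"rx":0,"ry":0,"rz":0,"tx":-0.0125,"ty":0,"tz":-0.009,"claw":-1}
  ]
}}

```text
clock: 4.92
eef_pos: [534.4, -13.1, 177.2]
eef_rot: [-3.139, 0.013, 3.016]
contact_force: [4.9, 0.3, -13.0]
finger_gap: 14.8
```

Run:
```python
from h import *
arc([461.1+157*np.cos(.125),-3.7-157*np.sin(.125),58.2],-.125,157)
```

```text
case x -83.1 y -0.2 z 131.0 th 1.006 r 155.2 F [  4.9   0.3 -13. ] rot [-3.139  0.013  3.016] gap 14.8 t 4.92
```

Emit:
{"api": "apply_moves", "payload": {
  "increments": [
    {"rx":0,"ry":0,"rz":0,"tx":-0.013,"ty":0,"tz":-0.006,"claw":-1},
    {"rx":0,"ry":0,"rz":0,"tx":-0.0135,"ty":0,"tz":-0.0055,"claw":-1},
    {"rx":0,"ry":0,"rz":0,"tx":-0.014,"ty":0,"tz":-0.0045,"claw":-1},
    {"rx":0,"ry":0,"rz":0,"tx":-0.0145,"ty":0,"tz":-0.003,"claw":-1},
    {"rx":0,"ry":0,"rz":0,"tx":-0.015,"ty":0,"tz":-0.0015,"claw":-1}
  ]
}}

```text
clock: 5.55
eef_pos: [597.1, -21.2, 197.9]
eef_rot: [-3.139, -0.008, 3.017]
contact_force: [-1.8, 0.5, 1.4]
finger_gap: 15.1
```

Run:
```python
from h import *
arc([461.1+157*np.cos(.125),-3.7-157*np.sin(.125),58.2],-.125,157)
s=env.grab_frame('scene')[:,:,::-1]
crop(s,200,60,180,170,4,'pics/s4.png')
```

```text
case x -19.9 y -0.4 z 151.7 th 1.441 r 153.0 F [-1.8  0.5  1.4] rot [-3.139 -0.008  3.017] gap 15.1 t 5.55
```

View pics/s4.png

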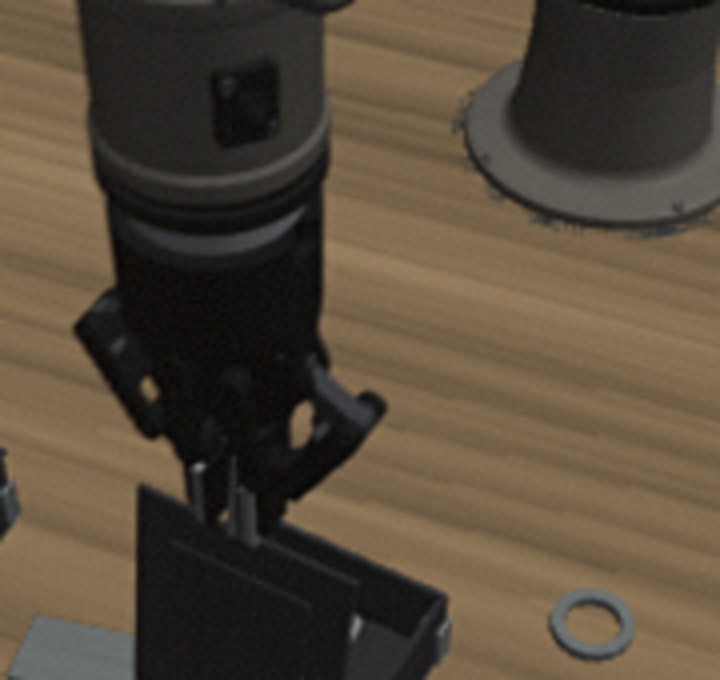

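Emit:
{"api": "apply_moves", "payload": {
  "increments": [
    {"rx":0,"ry":0,"rz":0,"tx":-0.015,"ty":0,"tz":-0.001,"claw":-1},
    {"rx":0,"ry":0,"rz":0,"tx":-0.015,"ty":0,"tz":0.0005,"claw":-1},
    {"rx":0,"ry":0,"rz":0,"tx":-0.015,"ty":0,"tz":0.0015,"claw":-1},
    {"rx":0,"ry":0,"rz":0,"tx":0,"ty":0,"tz":0,"claw":-1},
    {"rx":0,"ry":0,"rz":0,"tx":0,"ty":0,"tz":0,"claw":-0.3},
    {"rx":0,"ry":0,"rz":0,"tx":0,"ty":0,"tz":0,"claw":-0.3},
    {"rx":0,"ry":0,"rz":0,"tx":0,"ty":0,"tz":-0.02,"claw":-0.3},
    {"rx":0,"ry":0,"rz":0,"tx":0,"ty":0,"tz":-0.04,"claw":-0.3},
    {"rx":0,"ry":0,"rz":0,"tx":0,"ty":0,"tz":-0.04,"claw":-0.3}
  ]
}}

```text
clock: 6.72
eef_pos: [637.8, -26.7, 297.3]
eef_rot: [-3.138, -0.022, 3.016]
contact_force: [0.2, -0.1, 1.2]
finger_gap: 30.0
```

Run:
```python
from h import *
arc([461.1+157*np.cos(.125),-3.7-157*np.sin(.125),58.2],-.125,157)
s=env.grab_frame('scene')[:,:,::-1]
crop(s,100,60,240,200,3,'pics/s5.png')
plan([472.5,-281.7,130],np.pi+.055)
```

```text
case x 21.2 y -0.8 z 251.1 th 1.655 r 252.0 F [ 0.2 -0.1  1.2] rot [-3.138 -0.022  3.016] gap 30.0 t 6.72
rot units [-0.02 -0.09 -1.29]
shift in cur tool [ 131.7 -273.   176.3] in target tool [ 180.7 -245.2  173.7] clock 6.78
```

View pics/s5.png

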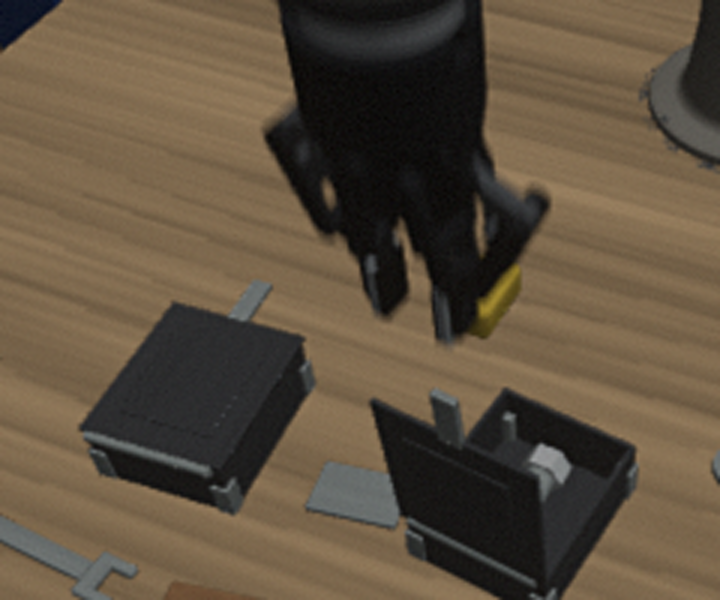

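Lid A is standing open at about 1.7 rad, and one coupling is visible at crop (548,465). Now case B.

Emit:
{"api": "apply_moves", "payload": {
  "increments": [
    {"rx":0,"ry":0,"rz":-0.65,"tx":0,"ty":-0.03,"tz":0,"claw":0},
    {"rx":0,"ry":-0.09,"rz":-0.65,"tx":0,"ty":-0.03,"tz":0,"claw":0},
    {"rx":0,"ry":0,"rz":0,"tx":0.035,"ty":-0.045,"tz":0,"claw":0},
    {"rx":0,"ry":0,"rz":0,"tx":0.035,"ty":-0.045,"tz":0,"claw":0},
    {"rx":0,"ry":0,"rz":0,"tx":0.035,"ty":-0.045,"tz":0.02,"claw":0},
    {"rx":0,"ry":0,"rz":0,"tx":0.035,"ty":-0.04,"tz":0.03,"claw":0},
    {"rx":0,"ry":0,"rz":0,"tx":0.025,"ty":0,"tz":0.04,"claw":0},
    {"rx":0,"ry":0,"rz":0,"tx":0,"ty":0,"tz":0.04,"claw":0}
  ]
}}

```text
clock: 7.78
eef_pos: [478.1, -281.1, 177.1]
eef_rot: [-3.128, 0.016, -3.078]
contact_force: [1.1, -0.6, 0.1]
finger_gap: 42.6
```

Run:
```python
from h import *
plan([472.5,-281.7,46],np.pi+.055)
```

```text
rot units [-0.09  0.11  0.06]
shift in cur tool [  7.6   1.5 131. ] in target tool [  5.6  -0.3 131.1] clock 7.78
```

Emit:
{"api": "apply_moves", "payload": {
  "increments": [
    {"rx":-0.09,"ry":0.11,"rz":0.06,"tx":0.006,"ty":-0.001,"tz":0.03,"claw":0},
    {"rx":0,"ry":0,"rz":0,"tx":0,"ty":0,"tz":0.03,"claw":0},
    {"rx":0,"ry":0,"rz":0,"tx":0,"ty":0,"tz":0.015,"claw":0},
    {"rx":0,"ry":0,"rz":0,"tx":0,"ty":0,"tz":0,"claw":0}
  ]
}}

```text
clock: 8.28
eef_pos: [469.3, -282.1, 97.9]
eef_rot: [3.14, -0.003, -3.088]
contact_force: [-0.4, 0.1, 1.4]
finger_gap: 42.4
```

Run:
```python
from h import *
plan([472.5,-281.7,46],np.pi+.055)
s=env.grab_frame('scene')[:,:,::-1]
crop(s,110,80,120,120,5,'pics/s6.png')
```

```text
rot units [ 0.01 -0.02 -0.01]
shift in cur tool [-3.3  0.2 51.9] in target tool [-3.2  0.3 51.9] clock 8.28
```

View pics/s6.png

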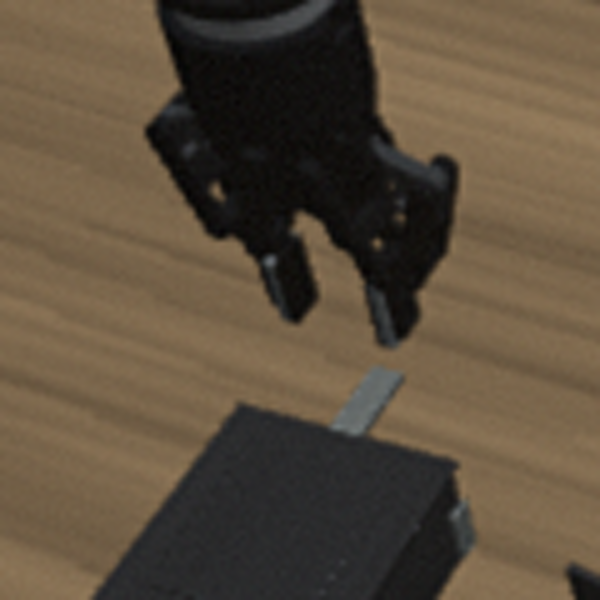

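Emit:
{"api": "apply_moves", "payload": {
  "increments": [
    {"rx":0,"ry":0,"rz":0,"tx":-0.003,"ty":0,"tz":0.025,"claw":0},
    {"rx":0,"ry":0,"rz":0,"tx":0,"ty":0,"tz":0.023,"claw":0},
    {"rx":0,"ry":0,"rz":0,"tx":0,"ty":0,"tz":0.002,"claw":0},
    {"rx":0,"ry":0,"rz":0,"tx":0,"ty":0,"tz":0,"claw":-0.3},
    {"rx":0,"ry":0,"rz":0,"tx":0,"ty":0,"tz":0,"claw":-1},
    {"rx":0,"ry":0,"rz":0,"tx":0,"ty":0,"tz":0,"claw":-1},
    {"rx":0,"ry":0,"rz":0,"tx":0,"ty":0,"tz":0,"claw":-1}
  ],
  "grip_force": 30
}}

```text
clock: 9.2
eef_pos: [475.2, -278.8, 55.2]
eef_rot: [3.139, 0.005, -3.088]
contact_force: [-2.1, -0.3, -2.0]
finger_gap: 14.5
```

Run:
```python
from h import *
plan([472.5,-281.7,46],np.pi+.055)
s=env.grab_frame('scene')[:,:,::-1]
crop(s,110,80,120,120,5,'pics/s7.png')
```

```text
rot units [ 0.02  0.03 -0.01]
shift in cur tool [ 2.8 -2.8  9.2] in target tool [ 2.8 -2.7  9.2] clock 9.2
```

View pics/s7.png

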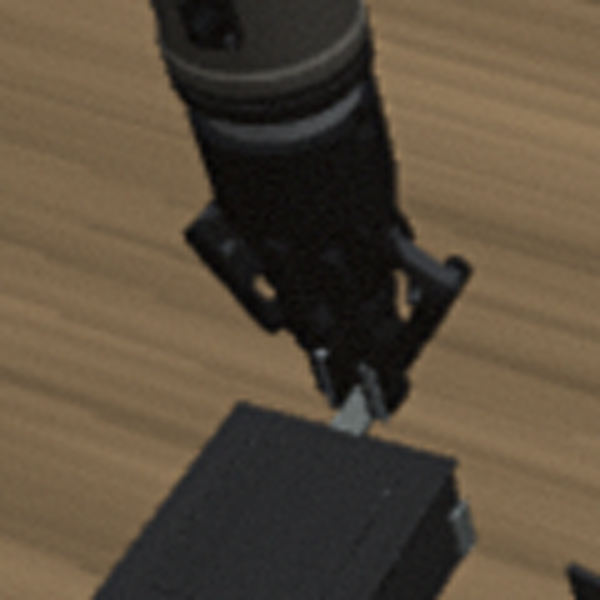

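The grip is too near the tips (TCP z 55). I'll reopen, lower 10 mm and regrip.

Emit:
{"api": "apply_moves", "payload": {
  "increments": [
    {"rx":0,"ry":0,"rz":0,"tx":0,"ty":0,"tz":0,"claw":-0.3},
    {"rx":0,"ry":0,"rz":0,"tx":0,"ty":0,"tz":0,"claw":-0.3},
    {"rx":0,"ry":0,"rz":0,"tx":0.002,"ty":0,"tz":0.011,"claw":-0.3},
    {"rx":0,"ry":0,"rz":0,"tx":0,"ty":0,"tz":0,"claw":-0.3},
    {"rx":0,"ry":0,"rz":0,"tx":0,"ty":0,"tz":0,"claw":-1},
    {"rx":0,"ry":0,"rz":0,"tx":0,"ty":0,"tz":0,"claw":-1},
    {"rx":0,"ry":0,"rz":0,"tx":0,"ty":0,"tz":0,"claw":-1}
  ],
  "grip_force": 30
}}

```text
clock: 10.12
eef_pos: [474.0, -278.9, 43.9]
eef_rot: [3.139, 0.007, -3.09]
contact_force: [-0.9, 0.4, 0.0]
finger_gap: 15.0
```

Emit:
{"api": "apply_moves", "payload": {
  "increments": [
    {"rx":0,"ry":0,"rz":0,"tx":-0.001,"ty":0,"tz":-0.012,"claw":-1},
    {"rx":0,"ry":0,"rz":0,"tx":-0.0025,"ty":0,"tz":-0.015,"claw":-1},
    {"rx":0,"ry":0,"rz":0,"tx":-0.004,"ty":0,"tz":-0.015,"claw":-1},
    {"rx":0,"ry":0,"rz":0,"tx":-0.0055,"ty":0,"tz":-0.014,"claw":-1},
    {"rx":0,"ry":0,"rz":0,"tx":-0.0065,"ty":0,"tz":-0.0135,"claw":-1}
  ]
}}

```text
clock: 10.75
eef_pos: [494.7, -277.5, 117.8]
eef_rot: [3.138, 0.009, -3.09]
contact_force: [6.7, -0.6, -8.5]
finger_gap: 15.1
```

Run:
```python
from h import *
arc([474+153*np.cos(.055),-278.9+153*np.sin(.055),56],.055,153)
```

```text
case x -132.2 y 0.2 z 73.8 th 0.509 r 151.4 F [ 6.7 -0.6 -8.5] rot [ 3.138  0.009 -3.09 ] gap 15.1 t 10.75
```

Emit:
{"api": "apply_moves", "payload": {
  "increments": [
    {"rx":0,"ry":0,"rz":0,"tx":-0.01,"ty":0,"tz":-0.0115,"claw":-1},
    {"rx":0,"ry":0,"rz":0,"tx":-0.0105,"ty":0,"tz":-0.0115,"claw":-1},
    {"rx":0,"ry":0,"rz":0,"tx":-0.0115,"ty":0,"tz":-0.01,"claw":-1},
    {"rx":0,"ry":0,"rz":0,"tx":-0.012,"ty":0,"tz":-0.009,"claw":-1},
    {"rx":0,"ry":0,"rz":0,"tx":-0.013,"ty":0,"tz":-0.008,"claw":-1}
  ]
}}

```text
clock: 11.38
eef_pos: [549.5, -274.1, 172.6]
eef_rot: [3.137, 0.002, -3.09]
contact_force: [2.5, -2.2, -9.2]
finger_gap: 15.3
```

Run:
```python
from h import *
arc([474+153*np.cos(.055),-278.9+153*np.sin(.055),56],.055,153)
```

```text
case x -77.4 y 0.6 z 128.6 th 1.029 r 150.1 F [ 2.5 -2.2 -9.2] rot [ 3.137e+00  2.000e-03 -3.090e+00] gap 15.3 t 11.38
```

Emit:
{"api": "apply_moves", "payload": {
  "increments": [
    {"rx":0,"ry":0,"rz":0,"tx":-0.013,"ty":0,"tz":-0.006,"claw":-1},
    {"rx":0,"ry":0,"rz":0,"tx":-0.0135,"ty":0,"tz":-0.0055,"claw":-1},
    {"rx":0,"ry":0,"rz":0,"tx":-0.014,"ty":0,"tz":-0.0045,"claw":-1},
    {"rx":0,"ry":0,"rz":0,"tx":-0.0145,"ty":0,"tz":-0.003,"claw":-1},
    {"rx":0,"ry":0,"rz":0,"tx":-0.015,"ty":0,"tz":-0.0015,"claw":-1}
  ]
}}

```text
clock: 12.0
eef_pos: [615.0, -270.1, 194.7]
eef_rot: [3.134, -0.014, -3.092]
contact_force: [-3.2, -0.2, -2.5]
finger_gap: 14.8
```

Run:
```python
from h import *
arc([474+153*np.cos(.055),-278.9+153*np.sin(.055),56],.055,153)
```

```text
case x -11.7 y 1.0 z 150.7 th 1.493 r 151.2 F [-3.2 -0.2 -2.5] rot [ 3.134 -0.014 -3.092] gap 14.8 t 12.0
```

Emit:
{"api": "apply_moves", "payload": {
  "increments": [
    {"rx":0,"ry":0,"rz":0,"tx":-0.015,"ty":0,"tz":-0.0005,"claw":-1},
    {"rx":0,"ry":0,"rz":0,"tx":-0.015,"ty":0,"tz":0.001,"claw":-1},
    {"rx":0,"ry":0,"rz":0,"tx":-0.008,"ty":0,"tz":0.001,"claw":-1},
    {"rx":0,"ry":0,"rz":0,"tx":0,"ty":0,"tz":0,"claw":-0.3},
    {"rx":0,"ry":0,"rz":0,"tx":0,"ty":0,"tz":0,"claw":-0.3},
    {"rx":0,"ry":0,"rz":0,"tx":0,"ty":0,"tz":-0.02,"claw":-0.3},
    {"rx":0,"ry":0,"rz":0,"tx":0,"ty":0,"tz":-0.04,"claw":-0.3},
    {"rx":0,"ry":0,"rz":0,"tx":0,"ty":0,"tz":-0.04,"claw":-0.3},
    {"rx":0,"ry":0,"rz":0,"tx":0.05,"ty":0,"tz":0,"claw":-0.3},
    {"rx":0,"ry":0,"rz":0,"tx":0.05,"ty":0,"tz":0,"claw":-0.3},
    {"rx":0,"ry":0,"rz":0,"tx":0.05,"ty":0,"tz":0,"claw":-0.3},
    {"rx":0,"ry":0,"rz":0,"tx":0.05,"ty":0,"tz":0,"claw":-0.3}
  ]
}}

```text
clock: 13.5
eef_pos: [450.8, -279.4, 305.5]
eef_rot: [3.14, -0.009, -3.091]
contact_force: [-0.6, -0.5, 1.1]
finger_gap: 30.1
```

Run:
```python
from h import *
o=env.get_obs(); print(o['eef_pos'],o['clock'])
s=env.grab_frame('scene')[:,:,::-1]; t=env.grab_frame('top')[:,:,::-1]
cv2.imwrite('pics/scene8.png',s);cv2.imwrite('pics/top8.png',t)
crop(s,120,110,200,150,4,'pics/s8.png')
crop(t,240,110,200,150,4,'pics/t8.png')
```

```text
[ 450.81657265 -279.37332801  305.51681868] 13.5
```

View pics/s8.png

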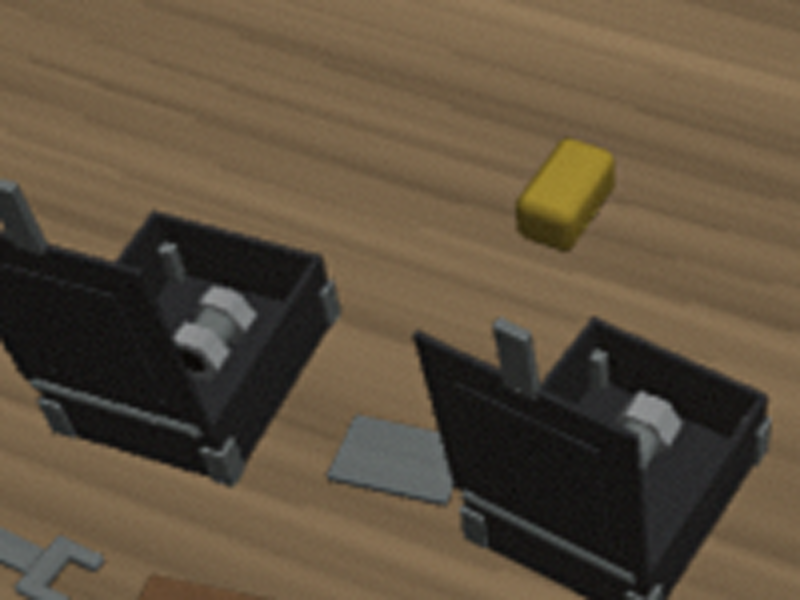

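View pics/t8.png

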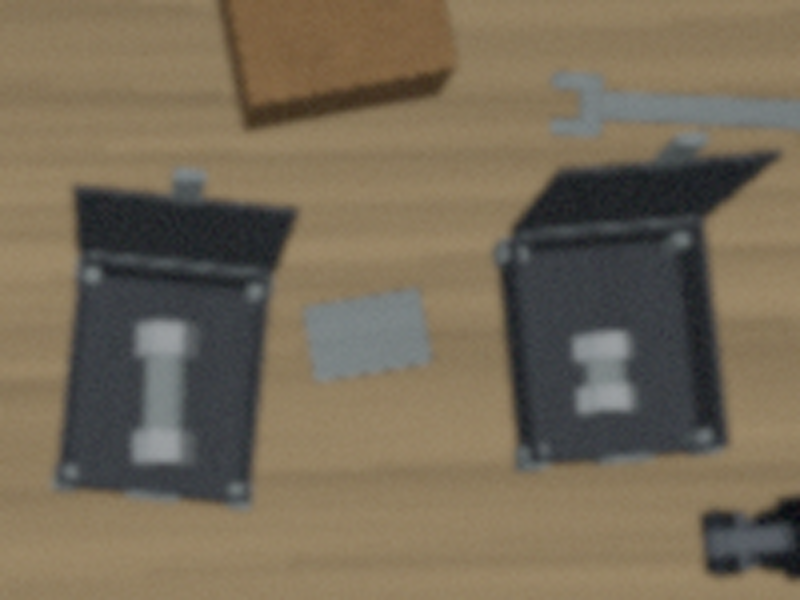

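Both lids stand open together. The coupling in A (crop ends at rows 319–466, about 83 mm) is the long one. The one in B (rows 330–413, about 46 mm) is the short one. Now I locate the long one.

Run:
```python
from h import *
t=cv2.imread('pics/top8.png'); g=cv2.cvtColor(t,cv2.COLOR_BGR2GRAY)
sub=g[110:260,240:440]; 
m=(sub>105).astype(np.uint8); m[:,:]*=1
roi=np.zeros_like(m); roi[75:120,25:55]=1
m=m*roi; n,l,st,c=cv2.connectedComponentsWithStats(m); print(st,c)
ys,xs=np.nonzero(m); pts=np.stack([xs,ys],1).astype(np.float32)
r=cv2.minAreaRect(pts); print(r)
def f(u,v,z): return onz('top',u/4+240,v/4+110,z)[:2]
a,b=f(166,340,22),f(162,447,22); print(a,b,np.linalg.norm(a-b),'yaw',np.arctan2(*(a-b)[::-1]),(a+b)/2)
e1,e2=f(164,319,30),f(162,466,22); print(e1,e2,np.linalg.norm(e1-e2))
# box top corners A z=53 (rim)
for p in [(84,262),(270,290),(250,503),(58,488)]: print(p,f(*p,53))
# gripper reference: scene check of nut near: (650,410) 
print(onz('scene',652/4+120,405/4+110,34))
```

```text
[[    0     0   200   150 29628]
 [   33    80    14    36   372]] [[100.24881869  74.20990279]
 [ 39.86021505  97.60483871]]
((39.5172004699707, 97.51847839355469), (12.206502914428711, 35.33461380004883), 2.045408248901367)
[571.64495674 -20.71724473] [509.75279845 -16.78902755] 62.01669249628974 yaw -0.0633837201296442 [540.69887759 -18.75313614]
[582.87409248 -19.66445291] [498.81485937 -16.50370848] 84.11863631399355
(84, 262) [613.38902169  25.26281269]
(270, 290) [595.00671932 -79.30255463]
(250, 503) [475.19506361 -64.40226403]
(58, 488) [486.22254554  42.66037339]
[509.27781678 -13.3931599   34.        ]
```

Run:
```python
from h import *
plan([542,-15.5,120],3.077)
```

```text
rot units [ 0.01 -0.08  0.8 ]
shift in cur tool [-108.   258.4  185.6] in target tool [-76.4 269.2 186.1] clock 13.6
```

Emit:
{"api": "apply_moves", "payload": {
  "increments": [
    {"rx":0,"ry":-0.08,"rz":0.8,"tx":0,"ty":0,"tz":0,"claw":0},
    {"rx":0,"ry":0,"rz":0,"tx":0,"ty":0.05,"tz":0,"claw":0},
    {"rx":0,"ry":0,"rz":0,"tx":0,"ty":0.05,"tz":0,"claw":0},
    {"rx":0,"ry":0,"rz":0,"tx":-0.015,"ty":0.055,"tz":0,"claw":0},
    {"rx":0,"ry":0,"rz":0,"tx":-0.015,"ty":0.055,"tz":0.02,"claw":0},
    {"rx":0,"ry":0,"rz":0,"tx":-0.02,"ty":0.05,"tz":0.04,"claw":0},
    {"rx":0,"ry":0,"rz":0,"tx":-0.02,"ty":0,"tz":0.04,"claw":0},
    {"rx":0,"ry":0,"rz":0,"tx":0,"ty":0,"tz":0.02,"claw":0},
    {"rx":0,"ry":0,"rz":0,"tx":0,"ty":0,"tz":0,"claw":0}
  ]
}}

```text
clock: 14.72
eef_pos: [542.4, -20.7, 194.0]
eef_rot: [-3.141, 0.022, 3.07]
contact_force: [-0.1, -0.2, 0.2]
finger_gap: 42.6
```

Run:
```python
from h import *
plan([542,-15.5,70],3.077)
```

```text
rot units [-0.01  0.16 -0.05]
shift in cur tool [  3.5   5.3 123.9] in target tool [  0.7   5.2 124. ] clock 14.72
```

Emit:
{"api": "apply_moves", "payload": {
  "increments": [
    {"rx":0,"ry":0.16,"rz":-0.05,"tx":0,"ty":0.005,"tz":0.03,"claw":0},
    {"rx":0,"ry":0,"rz":0,"tx":0,"ty":0,"tz":0.04,"claw":0},
    {"rx":0,"ry":0,"rz":0,"tx":0,"ty":0,"tz":0.03,"claw":0},
    {"rx":0,"ry":0,"rz":0,"tx":0,"ty":0,"tz":0,"claw":0},
    {"rx":0,"ry":0,"rz":0,"tx":0,"ty":0,"tz":0,"claw":0}
  ]
}}

```text
clock: 15.35
eef_pos: [549.6, -17.3, 100.6]
eef_rot: [-3.14, 0.016, 3.075]
contact_force: [-0.0, -0.1, 0.7]
finger_gap: 42.7
```

Run:
```python
from h import *
plan([542,-15.5,8],3.077)
s=env.grab_frame('scene')[:,:,::-1]
crop(s,190,80,160,150,5,'pics/s9.png')
```

```text
rot units [-0.01  0.11 -0.01]
shift in cur tool [ 9.2  1.5 92.4] in target tool [ 7.7  1.3 92.6] clock 15.35
```

View pics/s9.png

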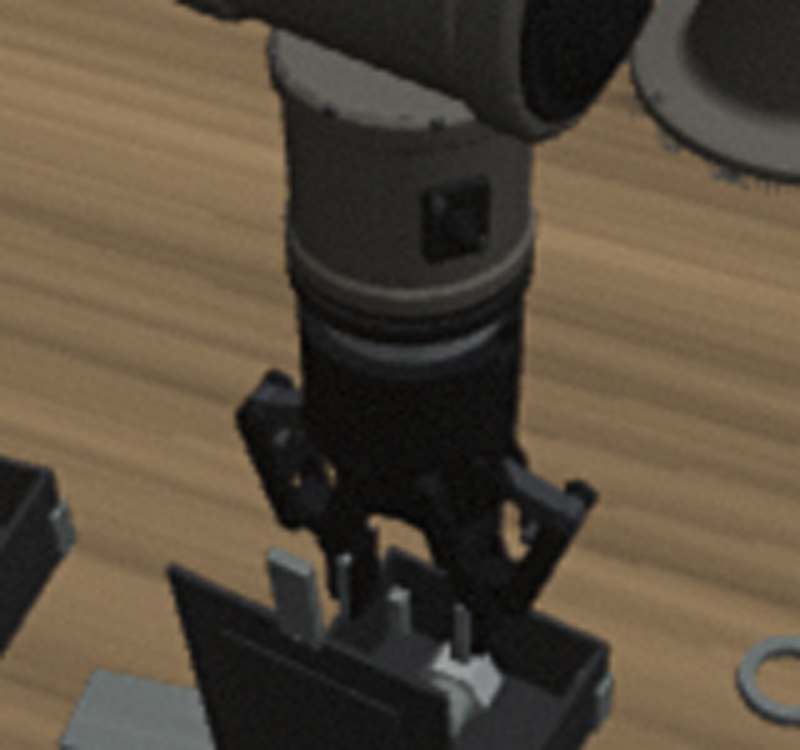

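Emit:
{"api": "apply_moves", "payload": {
  "increments": [
    {"rx":0,"ry":0.11,"rz":0,"tx":0.007,"ty":0.001,"tz":0.02,"claw":0},
    {"rx":0,"ry":0,"rz":0,"tx":0,"ty":0,"tz":0.02,"claw":0},
    {"rx":0,"ry":0,"rz":0,"tx":0,"ty":0,"tz":0.01,"claw":0},
    {"rx":0,"ry":0,"rz":0,"tx":0,"ty":0,"tz":0,"claw":0}
  ]
}}

```text
clock: 15.9
eef_pos: [543.3, -16.1, 50.2]
eef_rot: [-3.139, 0.003, 3.075]
contact_force: [-0.3, 0.4, 0.7]
finger_gap: 42.8
```

Run:
```python
from h import *
plan([542,-15.5,8],3.077)
s=env.grab_frame('scene')[:,:,::-1]
crop(s,220,150,100,100,7,'pics/s10.png')
for P in([542,-15.5,50],[542,-15.5,34],[511,-13.5,34]): print((proj('scene',P)-[220,150])*7)
```

```text
rot units [-0.02  0.02 -0.01]
shift in cur tool [ 1.5  0.6 42.2] in target tool [ 1.4  0.5 42.2] clock 15.9
[393.13570302 474.67109908]
[393.60883453 505.49433379]
[438.56797302 432.71178042]
```

View pics/s10.png

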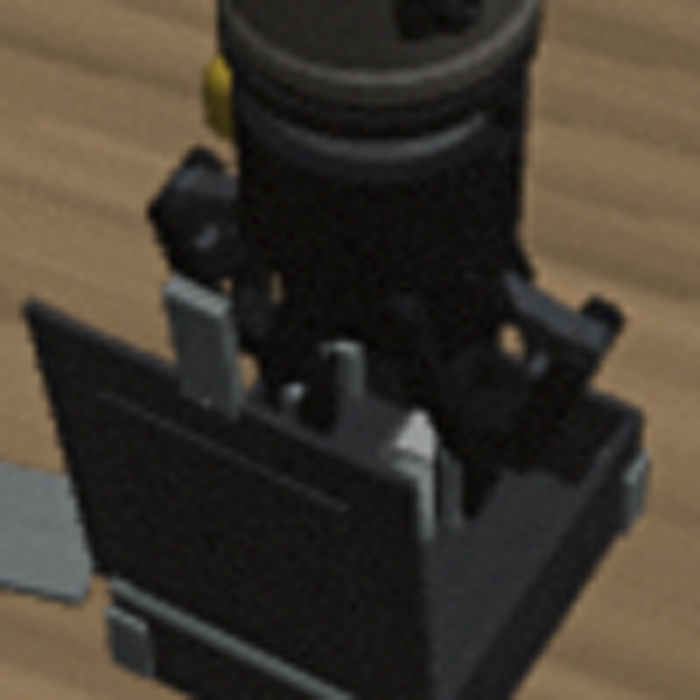

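Emit:
{"api": "apply_moves", "payload": {
  "increments": [
    {"rx":0,"ry":0,"rz":0,"tx":0.001,"ty":0.0005,"tz":0.02,"claw":0},
    {"rx":0,"ry":0,"rz":0,"tx":0,"ty":0,"tz":0.015,"claw":0},
    {"rx":0,"ry":0,"rz":0,"tx":0,"ty":0,"tz":0,"claw":0}
  ]
}}

```text
clock: 16.32
eef_pos: [544.3, -15.8, 16.3]
eef_rot: [-3.139, 0.007, 3.075]
contact_force: [0.4, -0.4, 0.7]
finger_gap: 42.9
```

Run:
```python
from h import *
plan([542,-15.5,8],3.077); print(env.get_obs()['contact_force'])
```

```text
rot units [-0.02  0.05 -0.01]
shift in cur tool [2.3 0.2 8.3] in target tool [2.3 0.2 8.3] clock 16.32
[ 0.4478887  -0.36053799  0.69795123]
```

Emit:
{"api": "apply_moves", "payload": {
  "increments": [
    {"rx":0,"ry":0.05,"rz":0,"tx":0.002,"ty":0,"tz":0.008,"claw":0},
    {"rx":0,"ry":0,"rz":0,"tx":0,"ty":0,"tz":0,"claw":0},
    {"rx":0,"ry":0,"rz":0,"tx":0,"ty":0,"tz":0,"claw":-0.3},
    {"rx":0,"ry":0,"rz":0,"tx":0,"ty":0,"tz":0,"claw":-0.5},
    {"rx":0,"ry":0,"rz":0,"tx":0,"ty":0,"tz":0,"claw":-1},
    {"rx":0,"ry":0,"rz":0,"tx":0,"ty":0,"tz":0,"claw":-1},
    {"rx":0,"ry":0,"rz":0,"tx":0,"ty":0,"tz":0,"claw":-1}
  ],
  "grip_force": 60
}}

```text
clock: 17.2
eef_pos: [543.3, -15.9, 9.4]
eef_rot: [-3.138, 0.003, 3.075]
contact_force: [0.4, 0.0, -0.4]
finger_gap: 21.8
```

Run:
```python
from h import *
plan([542,-15.5,160],3.077); o=env.get_obs();print(o['contact_force'],o['finger_gap'])
```

```text
rot units [-0.02  0.02 -0.01]
shift in cur tool [ 9.000e-01 -1.000e-01 -1.506e+02] in target tool [   1.3    0.3 -150.6] clock 17.2
[ 0.40978639  0.00571348 -0.35102127] 21.82916521726462
```

Emit:
{"api": "apply_moves", "payload": {
  "increments": [
    {"rx":0,"ry":0,"rz":0,"tx":0,"ty":0,"tz":-0.015,"claw":-1},
    {"rx":0,"ry":0,"rz":0,"tx":0,"ty":0,"tz":-0.025,"claw":-1},
    {"rx":0,"ry":0,"rz":0,"tx":0,"ty":0,"tz":-0.035,"claw":-1},
    {"rx":0,"ry":0,"rz":0,"tx":0,"ty":0,"tz":-0.035,"claw":-1},
    {"rx":0,"ry":0,"rz":0,"tx":0,"ty":0,"tz":-0.03,"claw":-1},
    {"rx":0,"ry":0,"rz":0,"tx":0,"ty":0,"tz":-0.01,"claw":-1}
  ]
}}

```text
clock: 17.95
eef_pos: [542.2, -15.2, 167.4]
eef_rot: [-3.139, 0.002, 3.075]
contact_force: [-0.1, -0.0, -3.1]
finger_gap: 22.0
```

Run:
```python
from h import *
plan([571,283.5,150],np.pi-.218); o=env.get_obs();print(o['contact_force'],o['finger_gap'])
s=env.grab_frame('scene')[:,:,::-1]
crop(s,190,80,160,150,5,'pics/s11.png')
```

```text
rot units [-0.02  0.02  1.08]
shift in cur tool [ -8.8 300.   16.5] in target tool [ 36.5 297.8  17.4] clock 17.95
[-0.13683375 -0.0433703  -3.10447058] 21.990493850771568
```

View pics/s11.png

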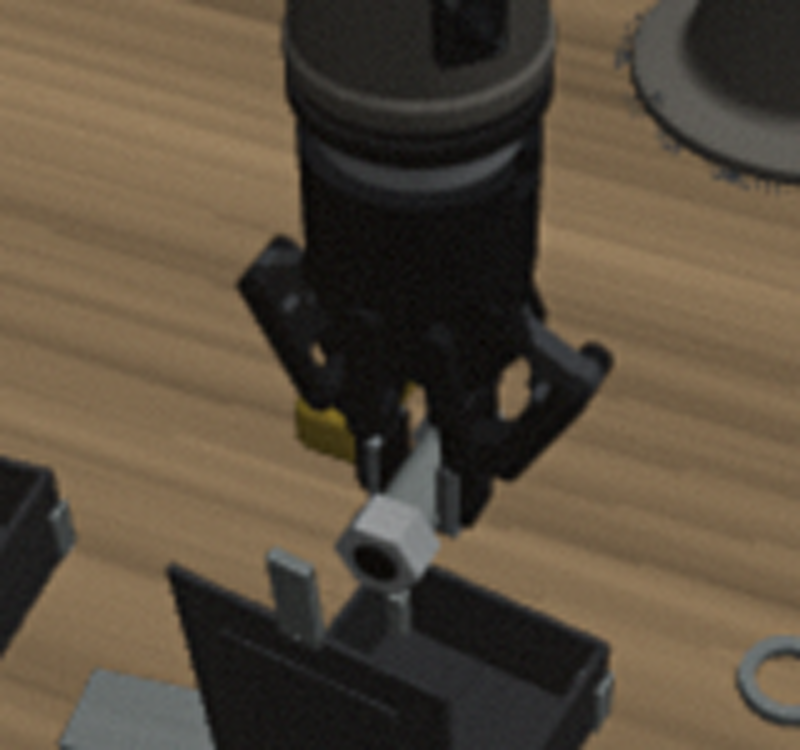

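The coupling is held, with about 3 N extra weight. I check whether it hangs level from the near end-hole at crop (378,562).

Run:
```python
from h import *
for dx in(36,40,44): print(dx,(proj('scene',[542.2+dx,-15.2-.066*dx,177])-[190,80])*5)
print(ray('scene',378/5+190,562/5+80), onz('scene',378/5+190,562/5+80,177))
```

```text
36 [382.6403303  554.16062203]
40 [377.41360476 561.84602725]
44 [372.15365159 569.58029054]
(array([980.17339612, 178.21573264, 708.24757191]), array([-0.57506514, -0.28296452, -0.76761394])) [582.18432391 -17.61735993 177.        ]
```

Run:
```python
from h import *
def S(p,z): return onz('scene',p[0]/7+365,p[1]/7+240,z)[:2]
for nm,pts,z in (('bolt',[(265,163),(498,295),(382,520),(140,375)],10),('foot top',[(245,138),(530,292),(388,560),(98,388)],8)):
    P=np.array([S(p,z) for p in pts]); print(nm,P.round(1).tolist(),P.mean(0).round(1), 'yaw',np.arctan2(*((P[2]+P[3]-P[0]-P[1])[::-1])), np.arctan2(*((P[1]+P[2]-P[0]-P[3])*[ -1,1])))
    print(np.linalg.norm(P[2]+P[3]-P[0]-P[1])/2)
P=np.array([S(p,72) for p in [(312,92),(538,212)]]);print('near plate tips',P,P.mean(0),np.linalg.norm(P[0]-P[1]))
```

```text
bolt [[521.0, 258.0], [537.8, 327.9], [617.4, 309.7], [601.2, 239.9]] [569.4 283.9] yaw -0.22314919921411738 -0.23260088402014223
81.93454439704328
foot top [[513.6, 251.0], [532.1, 336.6], [627.0, 313.6], [608.4, 230.2]] [570.3 282.8] yaw -0.22661212093716376 -0.21570261390531384
97.36584304870348
near plate tips [[534.93464318 258.12938866]
 [548.54605863 320.4747261 ]] [541.74035091 289.30205738] 63.81388352853825
```

Emit:
{"api": "apply_moves", "payload": {
  "increments": [
    {"rx":0,"ry":0,"rz":0.55,"tx":0,"ty":0.02,"tz":0,"claw":-1},
    {"rx":0,"ry":0,"rz":0.55,"tx":0,"ty":0.03,"tz":0,"claw":-1},
    {"rx":0,"ry":0,"rz":0,"tx":0.005,"ty":0.045,"tz":0,"claw":-1},
    {"rx":0,"ry":0,"rz":0,"tx":0.008,"ty":0.05,"tz":0,"claw":-1},
    {"rx":0,"ry":0,"rz":0,"tx":0.008,"ty":0.05,"tz":0,"claw":-1},
    {"rx":0,"ry":0,"rz":0,"tx":0.006,"ty":0.045,"tz":0,"claw":-1},
    {"rx":0,"ry":0,"rz":0,"tx":0.005,"ty":0.03,"tz":0,"claw":-1},
    {"rx":0,"ry":0,"rz":0,"tx":0,"ty":0.01,"tz":0,"claw":-1},
    {"rx":0,"ry":0,"rz":0,"tx":0,"ty":0,"tz":0,"claw":-1}
  ]
}}

```text
clock: 19.12
eef_pos: [564.2, 272.1, 155.8]
eef_rot: [-3.131, -0.012, 2.913]
contact_force: [0.4, -0.4, -1.2]
finger_gap: 22.0
```

Run:
```python
from h import *
plan([569.7,283.5,100],np.pi-.22); o=env.get_obs();print(o['contact_force'],o['finger_gap'])
```

```text
rot units [-0.07 -0.09 -0.06]
shift in cur tool [-3.5 12.9 55.6] in target tool [-2.9 12.3 55.8] clock 19.12
[ 0.35541048 -0.373476   -1.2457657 ] 22.034601436600525
```

Emit:
{"api": "apply_moves", "payload": {
  "increments": [
    {"rx":-0.07,"ry":-0.09,"rz":-0.06,"tx":-0.003,"ty":0.012,"tz":0.01,"claw":-1},
    {"rx":0,"ry":0,"rz":0,"tx":0,"ty":0,"tz":0.02,"claw":-1},
    {"rx":0,"ry":0,"rz":0,"tx":0,"ty":0,"tz":0.01,"claw":-1},
    {"rx":0,"ry":0,"rz":0,"tx":0,"ty":0,"tz":0,"claw":-1},
    {"rx":0,"ry":0,"rz":0,"tx":0,"ty":0,"tz":0,"claw":-1}
  ]
}}

```text
clock: 19.75
eef_pos: [571.1, 280.1, 113.1]
eef_rot: [-3.141, 0.001, 2.918]
contact_force: [0.2, -0.1, -1.5]
finger_gap: 21.9
```

Run:
```python
from h import *
plan([569.7,283.5,50.4],np.pi-.22); o=env.get_obs();print(o['contact_force'],o['finger_gap'])
s=env.grab_frame('scene')[:,:,::-1]
crop(s,360,200,100,110,7,'pics/s12.png')
```

```text
rot units [-0.    0.01 -0.02]
shift in cur tool [ 2.2  3.  62.7] in target tool [ 2.1  3.  62.7] clock 19.75
[ 0.24337413 -0.05908483 -1.53853344] 21.856611087112366
```

View pics/s12.png

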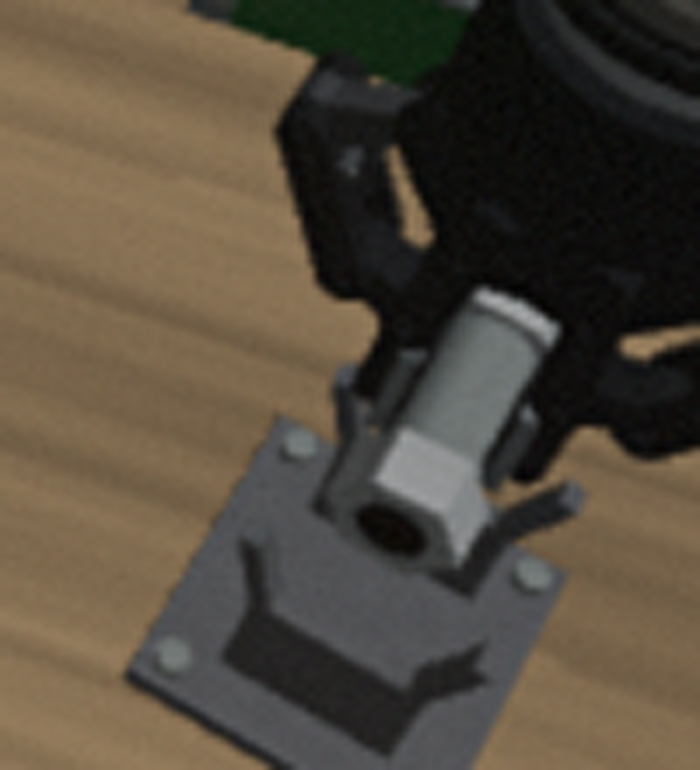

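Run:
```python
from h import *
c=np.array([571.1,280.1,122.7]); a=np.array([np.cos(.22),-np.sin(.22),0])
print((proj('scene',c+40*a)-[360,200])*7, onz('scene',390/7+360,527/7+200,122.7)-c, 40*a)
```

```text
[395.7362085  530.90682404] [ 3.85194998e+01 -1.02011058e+01  4.26325641e-14] [39.03589797 -8.72918492  0.        ]
```

Emit:
{"api": "apply_moves", "payload": {
  "increments": [
    {"rx":0,"ry":0,"rz":0,"tx":0.002,"ty":0.003,"tz":0.015,"claw":-1},
    {"rx":0,"ry":0,"rz":0,"tx":0,"ty":0,"tz":0.01,"claw":-1},
    {"rx":0,"ry":0,"rz":0,"tx":0,"ty":0,"tz":0,"claw":-1},
    {"rx":0,"ry":0,"rz":0,"tx":0,"ty":0,"tz":0,"claw":-1}
  ]
}}

```text
clock: 20.3
eef_pos: [570.0, 284.0, 86.9]
eef_rot: [3.141, 0.002, 2.918]
contact_force: [-0.7, -0.2, -1.5]
finger_gap: 22.0
```

Run:
```python
from h import *
plan([569.7,283.5,50.4],np.pi-.22); o=env.get_obs();print(o['contact_force'],o['finger_gap'])
```

```text
rot units [ 0.    0.01 -0.02]
shift in cur tool [ 0.2 -0.5 36.5] in target tool [ 0.2 -0.5 36.5] clock 20.3
[-0.68143695 -0.1851532  -1.52182637] 21.97278050982776
```

Emit:
{"api": "apply_moves", "payload": {
  "increments": [
    {"rx":0,"ry":0,"rz":0,"tx":0,"ty":0,"tz":0.012,"claw":-1},
    {"rx":0,"ry":0,"rz":0,"tx":0,"ty":0,"tz":0.008,"claw":-1},
    {"rx":0,"ry":0,"rz":0,"tx":0,"ty":0,"tz":0,"claw":-1}
  ]
}}

```text
clock: 20.68
eef_pos: [570.1, 283.9, 65.6]
eef_rot: [3.141, 0.002, 2.918]
contact_force: [0.4, -0.7, -1.6]
finger_gap: 21.9
```

Run:
```python
from h import *
plan([569.7,283.5,50.4],np.pi-.22); o=env.get_obs();print(o['contact_force'],o['finger_gap'])
s=env.grab_frame('scene')[:,:,::-1]
crop(s,360,200,100,110,7,'pics/s13.png')
```

```text
rot units [ 0.    0.02 -0.02]
shift in cur tool [ 0.3 -0.5 15.2] in target tool [ 0.3 -0.5 15.2] clock 20.68
[ 0.399308   -0.71665929 -1.5890019 ] 21.916914973137334
```

View pics/s13.png

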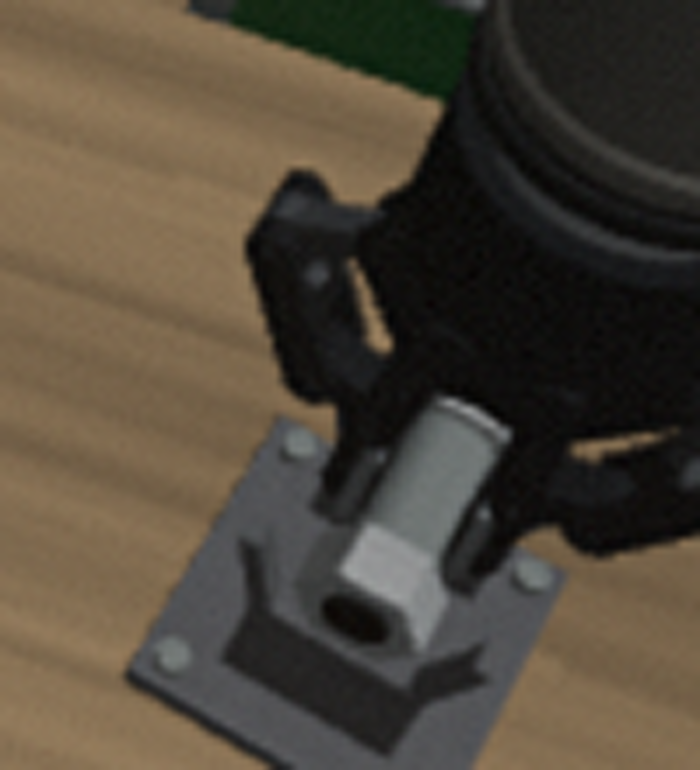

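Emit:
{"api": "apply_moves", "payload": {
  "increments": [
    {"rx":0,"ry":0,"rz":0,"tx":0,"ty":0,"tz":0.007,"claw":-1},
    {"rx":0,"ry":0,"rz":0,"tx":0,"ty":0,"tz":0.004,"claw":-1},
    {"rx":0,"ry":0,"rz":0,"tx":0,"ty":0,"tz":0.001,"claw":-1}
  ]
}}

```text
clock: 21.1
eef_pos: [570.6, 284.1, 53.6]
eef_rot: [3.14, 0.003, 2.918]
contact_force: [-0.8, -0.4, -1.9]
finger_gap: 22.2
```

Run:
```python
from h import *
plan([569.7,283.5,50.4],np.pi-.22); o=env.get_obs();print(o['contact_force'],o['finger_gap'])
s=env.grab_frame('scene')[:,:,::-1]
crop(s,360,200,100,110,7,'pics/s14.png')
```

```text
rot units [ 0.01  0.02 -0.02]
shift in cur tool [ 0.8 -0.8  3.2] in target tool [ 0.7 -0.8  3.2] clock 21.1
[-0.79864378 -0.41853384 -1.93803386] 22.194504939663357
```

View pics/s14.png

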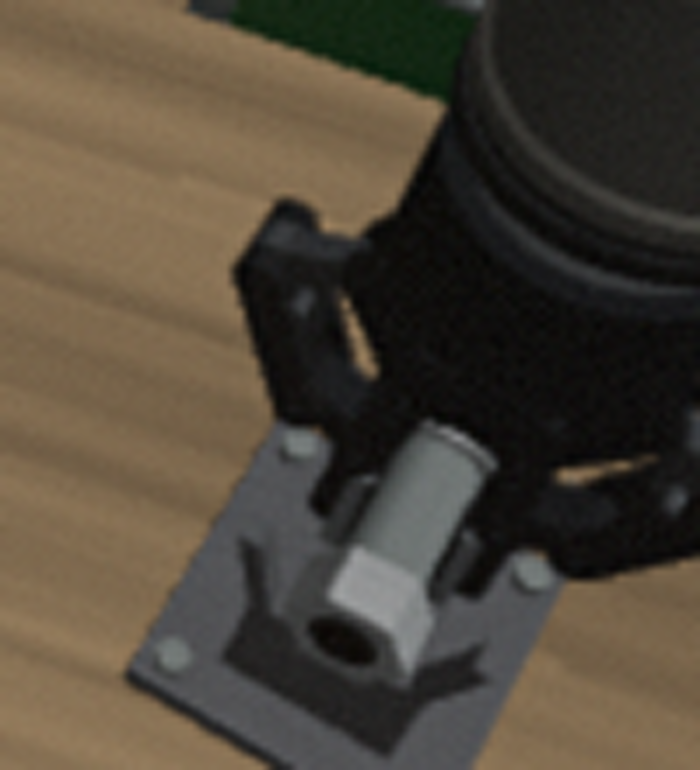

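Emit:
{"api": "apply_moves", "payload": {
  "increments": [
    {"rx":0,"ry":0,"rz":0,"tx":0,"ty":-0.0005,"tz":0.002,"claw":-1},
    {"rx":0,"ry":0,"rz":0,"tx":0,"ty":0,"tz":0.001,"claw":-1},
    {"rx":0,"ry":0,"rz":0,"tx":0,"ty":0,"tz":0.001,"claw":-1}
  ]
}}

```text
clock: 21.52
eef_pos: [570.8, 283.7, 50.4]
eef_rot: [3.14, 0.004, 2.918]
contact_force: [-3.1, -0.2, 7.8]
finger_gap: 21.7
```

Contact at the expected height (+8 N). I'll release, retreat straight up, then back off.

Emit:
{"api": "apply_moves", "payload": {
  "increments": [
    {"rx":0,"ry":0,"rz":0,"tx":0,"ty":0,"tz":0,"claw":-0.4},
    {"rx":0,"ry":0,"rz":0,"tx":0,"ty":0,"tz":0,"claw":-0.2},
    {"rx":0,"ry":0,"rz":0,"tx":0,"ty":0,"tz":0,"claw":-0.05},
    {"rx":0,"ry":0,"rz":0,"tx":0,"ty":0,"tz":-0.01,"claw":-0.05},
    {"rx":0,"ry":0,"rz":0,"tx":0,"ty":0,"tz":-0.03,"claw":-0.05},
    {"rx":0,"ry":0,"rz":0,"tx":0,"ty":0,"tz":-0.04,"claw":-0.05},
    {"rx":0,"ry":0,"rz":0,"tx":0,"ty":0,"tz":-0.05,"claw":-0.05},
    {"rx":0,"ry":0,"rz":0,"tx":0.03,"ty":0,"tz":-0.05,"claw":-0.05},
    {"rx":0,"ry":0,"rz":0,"tx":0.05,"ty":0,"tz":0,"claw":-0.05},
    {"rx":0,"ry":0,"rz":0,"tx":0.05,"ty":0,"tz":0,"claw":-0.05},
    {"rx":0,"ry":0,"rz":0,"tx":0.05,"ty":0,"tz":0,"claw":-0.05},
    {"rx":0,"ry":0,"rz":0,"tx":0,"ty":0,"tz":0,"claw":-0.05}
  ]
}}

```text
clock: 23.02
eef_pos: [390.8, 324.6, 241.9]
eef_rot: [3.133, 0.011, 2.917]
contact_force: [0.4, 0.8, 0.8]
finger_gap: 40.4
```

Run:
```python
from h import *
o=env.get_obs(); print(o['eef_pos'],o['clock'],o['contact_force'])
s=env.grab_frame('scene')[:,:,::-1]; t=env.grab_frame('top')[:,:,::-1]
cv2.imwrite('pics/scene15.png',s);cv2.imwrite('pics/top15.png',t)
crop(s,365,220,90,100,6,'pics/s15.png')
crop(t,115,165,75,70,6,'pics/t15.png')
```

```text
[390.84302458 324.56017474 241.87531117] 23.025 [0.44549699 0.81643117 0.79478749]
```

View pics/s15.png

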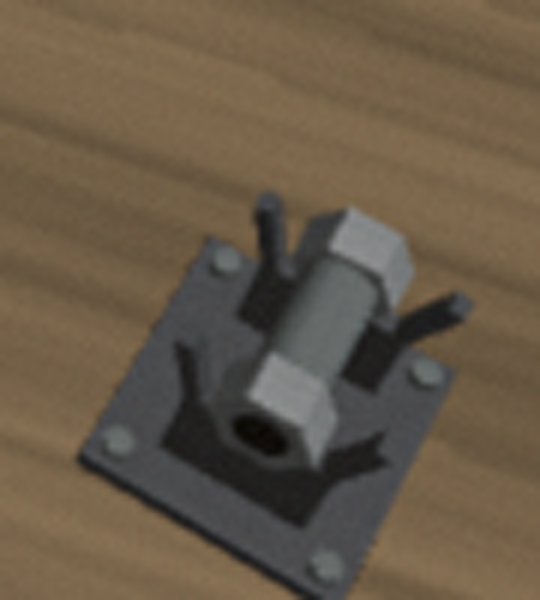

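View pics/t15.png

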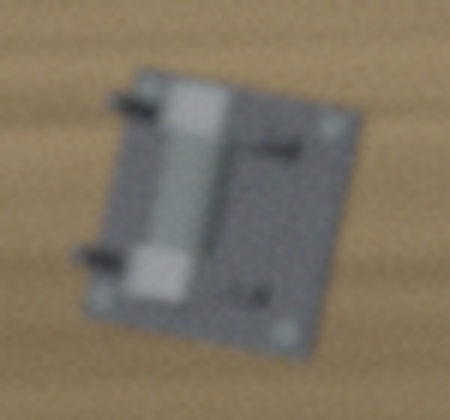

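View pics/scene15.png

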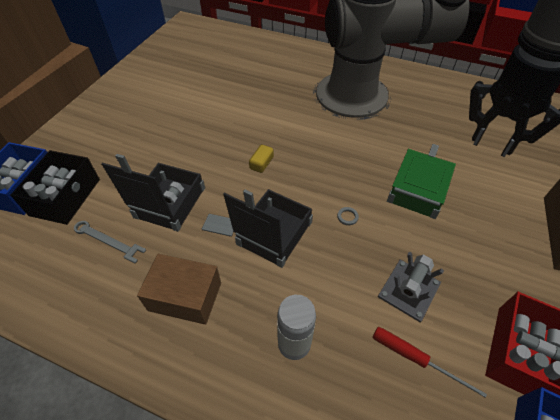

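View pics/top15.png

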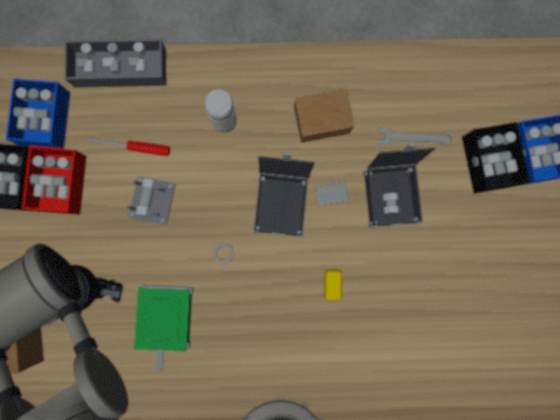

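Run:
```python
from h import *
c=np.array([569.7,283.5,60]); a=np.array([np.cos(.22),-np.sin(.22),0])
print('near hole pred',(proj('scene',c+40*a)-[365,220])*6,'seen (262,435)')
for s in(31,-31): print('nut top',s,(proj('scene',c+s*a+[0,0,15])-[365,220])*6)
A=[onz('top',u/6+115,v/6+165,75)[:2] for u,v in((197,109),(158,273))]; print(A,np.mean(A,0),np.linalg.norm(A[0]-A[1]))
a0=cv2.imread('pics/top0.png').astype(int);b=cv2.imread('pics/top15.png').astype(int)
d=(np.abs(a0-b).max(2)>40).astype(np.uint8); n,l,st,cc=cv2.connectedComponentsWithStats(d)
print([s.tolist() for s in st[1:] if s[4]>15])
```

```text
near hole pred [263.48283301 432.58032543] seen (262,435)
nut top 31 [289.13490995 387.93955486]
nut top -31 [370.06166793 239.80304471]
[array([598.60708241, 274.65986127]), array([538.46186233, 289.00896154])] [568.53447237 281.83441141] 61.833196390455065
[[368, 146, 67, 22, 814], [258, 155, 56, 23, 886], [142, 179, 10, 10, 75], [383, 193, 16, 21, 259], [137, 206, 9, 8, 66], [0, 244, 128, 176, 8872], [0, 337, 21, 59, 543], [19, 391, 22, 29, 329], [19, 402, 5, 4, 17], [0, 410, 17, 10, 99]]
```

The scene view shows the coupling level in both notches, with the near hole at (262,435) against a predicted (263,433). Both lids are up, the short coupling is still in B, and the only image changes are the lids, coupling and arm.

Run:
```python
from rig import env
print(env.close_job())
```

```text
the job is handed in; nothing more can be done
None
```

The longer coupling is lying level in the holding stand, one nut in each notch, and the job was handed in at about 23 s.

I opened both lids to about 1.7 rad and left them standing. With both up, the two couplings measured about 83 mm and 46 mm long in the overhead view. I took the longer one from the case nearer the middle of the bench and left the shorter one in the other case.

**Last checks:**
- **Seating:** The nut end showed within about 1 mm of where a correctly seated coupling should be. The nut spacing measured 62 mm, as it should. It touched down at the expected height with about 8 N.
- **Rest of the bench:** Comparing before and after overhead pictures, only the lids, the couplings and the arm had changed. Any spot hidden under the arm in the last picture could not be compared.
- **Robot:** The arm was clear of everything when I handed in. The largest force reading after any move was about 14 N.

**What went wrong or disagreed:**
- **Second lid:** My first grip on its tab was too near the fingertips, so I opened, lowered and gripped again.
- **Cameras:** The two views differed by about 2 to 4 mm. The scene camera matched the robot better, so I placed by it.

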